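Restock the bookbinder's thread lane and tape spindle

TASK

Restock the sewing station: first take the empty open carton out of the sloped lane and put it in the wooden returns tray, before any full carton goes in. Then load every closed thread carton into the lane, lengthways or on end, so that they slide down into one closed-up row against the stop. Also put the tape reel over the upright spindle, down on its foot, and then the brass collar over the spindle on top of the reel. Leave the mug, the glue jar and the press weight standing where they are.

Things in the scene. Friction and masses are not known exactly. Their poses are not given: they have to be found in the camera images.
- carton1_center (a point): closed thread carton, plain brown cardboard, 62 (its x) x 48 (y) x 48 (z) mm, about 120 g, standing on the bench at the start; this point is its centre, 24 mm up, with the carton's axes. Some of the five may be absent.
- carton2_center (a point): closed thread carton, plain brown cardboard, 62 (its x) x 48 (y) x 48 (z) mm, about 120 g, standing on the bench at the start; this point is its centre, 24 mm up, with the carton's axes. Some of the five may be absent.
- carton3_center (a point): closed thread carton, plain brown cardboard, 62 (its x) x 48 (y) x 48 (z) mm, about 120 g, standing on the bench at the start; this point is its centre, 24 mm up, with the carton's axes. Some of the five may be absent.
- carton4_center (a point): closed thread carton, plain brown cardboard, 62 (its x) x 48 (y) x 48 (z) mm, about 120 g, standing on the bench at the start; this point is its centre, 24 mm up, with the carton's axes. Some of the five may be absent.
- carton5_center (a point): closed thread carton, plain brown cardboard, 62 (its x) x 48 (y) x 48 (z) mm, about 120 g, standing on the bench at the start; this point is its centre, 24 mm up, with the carton's axes. Some of the five may be absent.
- spent_center (a point): spent carton: empty, open-topped cardboard box 62 (its x) x 48 (y) x 40 (z) mm, walls 3 mm, about 30 g, sitting against the stop of the lane at the start; this point is its centre (20 mm up), with the box's axes, z towards the open top
- chute: the flow lane: a fixed plywood chute sloping 22 degrees, slippery enough that cartons slide down by themselves. Origin on the bed's centre line at the inner face of the stop (low end); x runs up the slope along the bed to the open loading end at x = 400 mm; y across; z square to the bed, out of it. The bed is 58 mm wide inside, between side walls 15 mm high and 6 mm thick; the stop is 30 mm high. The origin is 50 mm above the bench, the bed at the high end 200 mm.
- tray: returns tray: fixed open wooden tray 150 (x) x 130 (y) x 45 mm high, walls and floor 6 mm; origin at the centre of its underside, on the bench
- spindle: fixed upright steel spindle, 16 mm diameter, on a round wooden foot 48 mm across and 16 mm high; origin on the axis at bench height, z up. Things on the spindle rest on the foot's top, 16 mm up; the spindle's top is 70 mm up, tapered over the last 8 mm.
- reel_center (a point): tape reel: wooden-flanged reel of pale tape lying flat, 60 mm diameter, 26 mm high, bore 22 mm, about 80 g; this point is its centre, 13 mm up, z along its bore
- collar_center (a point): plain brass collar ring lying flat, 36 mm outside diameter, 22 mm high, bore 22 mm, about 90 g; this point is its centre, 11 mm up, z along its bore
- mug: bystander: blue mug, 80 mm across, 90 high; origin centre of underside
- jar: bystander: white glue jar, 72 mm across, 85 high; origin centre of underside
- weight: bystander: dark knobbed press weight, 64 mm across, 72 high; origin centre of underside

How it is judged:
By the outcome, as a careful person would: the job done as asked, in the order asked, and still so for the second after the job is handed in, with the robot touching nothing.
Of carton1, carton2, carton3, carton4, carton5 only 3 to 5 are there at a start; the rules pass over those that are not, and their reading is None.
At some moment in a run one of carton1, carton2, carton3, carton4, carton5 may be knocked a few centimetres aside while the robot is not near it.
Once in a run the grip may slacken for a moment while it holds something.
It also fails if it takes over 210 s, if anything falls off the work surface, if the arm or the gripper's body presses on something with over 40 N, if the wrist force passes 120 N, or if a joint passes its speed limit or range.

ROBOT

A 6-joint arm with a two-finger parallel gripper is mounted at the origin on the work surface. World frame = base frame: x ahead of the robot, y to its left, z up, the work surface at z = 0. Lengths are in m, angles in rad, forces in N, time in s.
With the tool pointing down it reaches from about 0.325 to 0.9 m from the base axis. Payload 3.5 kg.
Tool frame: the origin (TCP) lies at the very end of the fingers, on their centre line; the grasp point (between the pads) lies 19 mm behind it (robot.grip_depth is the distance from the TCP to the grasp point, in m); z points along the fingers, y is the direction in which the jaws open and shut (so a half turn about z gives the same grasp; the last joint's range is limited). The gripper opens to 85 mm and grips with 20 to 120 N. Pads are 22 mm wide; open, the fingers measure 114 mm over their backs; the gripper's body (76 mm by 85 mm) begins 54 mm behind the grasp point. The pads swing forward as they close: fully open they stand 13 mm farther back than shut.
Start: joints at [-1.387, 0.276, -0.026, 1.268, 0, 1.467], TCP at [0.177, -0.599, 0.231] pointing down, gripper open.
Joint ranges: [-3.12, 3.12], [-0.85, 1.88], [-1.08, 1.24], [-1.95, 2.15], [-1.57, 1.53], [-3.14, 3.14]. Speed limits (rad/s): [2.57, 2.57, 3.14, 3.14, 3.14, 3.14].

INTERFACE

Orientations are given as a unit quaternion [w, x, y, z].
In Python, from plant import get_state, camera, camera_params, finish_job, robot gives the robot as it stands.
- The arm moves only by the tool send_rows, never from a script. Its argument "commands" is one flat list of numbers, 4 for each row, row after row: the shift along the tool's x, y, z in m, then the turn about the tool's z in rad. In form: [tx, ty, tz, twist, tx, ty, tz, twist, ...]. A call has 1 to 10 rows; each row is the pose to reach, as a shift and turn from the pose commanded when the call began, along the tool's axes at that moment; what a row does not reach only later rows make up. A row lasts 1/10 s, in which the tool goes at most 50 mm and 8.59 degrees, less where a joint would pass 70% of its speed; a pose out of reach is approached as far as the arm can. A call with a gripper value outside its range is refused whole. "hand" is the finger opening in m, from 0 to 0.0854, set as the call begins (left out, the last holds). The fingers move at their own pace and stop on an object; "grip_force" is the grip in N (left out, the last holds). Time passes only in rows, so rows that repeat a pose let the fingers close. It gives the time, the measured TCP pose, the force and the opening at its end, in the units of the state.
- get_state(): the state, without advancing time (a new reading comes with each control period).
- camera(name): name is "scene" or "top" or "wrist"; returns (picture, depth): 384x512x3 uint8, red, green, blue; 384x512 float32, m along the optical axis (not along the pixel's ray), 0 where there is no reading.
- camera_params(name): a dict with "fov_y" (degrees; the focal length in pixels is half the picture's height over the tangent of half this angle, whatever the lens; pixels are square), "cx", "cy" (the principal point, pixels), "R" (3x3) and "t" (3): a world point X has camera coordinates R X + t. Camera axes: x right, y down, z forward; pixel columns grow to the right and rows downward; lengths in m; the calibration is good to about 2 mm. A picture is of the moment at which its call begins: read the wrist's pose just before it. camera_params takes no time and is no camera call; for the wrist camera it gives the pose at the moment of the call.
- finish_job(): hands the job in, once; it reports no verdict.
The state is a dict: "time_s": time; "qpos": joint angles; "joint_velocities": joint speeds; "tau": joint torques, N m; "tool_pos": TCP position; "tcp_rot": TCP orientation; "wrist_force": force on the tool from outside, world axes, zero at the start; "wrist_torque": the same for the moment, N m; "width": finger opening in m.
Only numpy, scipy, OpenCV 4.12 (cv2) and the standard library are available. Lean on these libraries where they do the work, as an engineer would, in place of code of your own. Each camera call takes 0.05 s, during which the arm holds its last target.

## Working session

There is one attempt and no reset: what is moved stays moved. The work goes in short steps, Python scripts to look and compute and a tool call to move; the robot and the scene stay as the last step left them, time stands still between calls to the robot, and variables do not carry over. Pictures are saved under pics/ and viewed, and the job is handed in when it is done.

Besides the shell and the picture viewer there is one more tool, called after "Request:" as name(argument=value, ...) on one line, values as JSON. send_rows: Moves the arm, as the interface text tells. Its arguments: {"type":"object","properties":{"commands":{"type":"array","items":{"type":"number"}},"hand":{"type":"number"},"grip_force":{"type":"number"}},"required":["commands"]}

```bash
mkdir -p pics; ls; python3 - <<'E'
from plant import get_state, camera, camera_params, finish_job, robot
import cv2, numpy as np
print(get_state()); print([a for a in dir(robot) if a[0]!='_'])
for n in ["scene","top","wrist"]:
    p=camera_params(n); print(n,p)
    im,d=camera(n); cv2.imwrite(f"pics/{n}0.png",im[:,:,::-1]); np.savez(f"{n}0.npz",im=im,d=d,**p)
    print(im.shape,d.min(),d.max())
E
```

```text
pics
{'time_s': 0.0, 'qpos': array([-1.38739397e+00,  2.77152252e-01, -2.78813596e-02,  1.26798515e+00,
       -4.86719700e-05,  1.46740113e+00]), 'joint_velocities': array([-0.00125316,  0.00070136,  0.00044895, -0.00051348, -0.00021032,
        0.00124572]), 'tau': array([-1.04960025e-03, -4.45515060e+01,  2.95200366e+01,  1.64202426e-02,
       -5.23960659e-05, -9.39517051e-07]), 'tool_pos': array([ 0.1766393 , -0.59871408,  0.23014751]), 'tcp_rot': array([-1.10935331e-03,  9.89735386e-01,  1.42907767e-01, -6.87572454e-05]), 'wrist_force': array([ 0.45061855, -0.2997562 ,  0.27970189]), 'wrist_torque': array([-0.02720702,  0.01126734,  0.03648767]), 'width': 0.08547044088788569}
['PlanningError', 'grip_depth']
scene {'fov_y': 48.02269595765993, 'cx': 257.3383841601579, 'cy': 197.35810700864542, 'R': array([[ 0.58896231,  0.80799297,  0.01645497],
       [ 0.64148398, -0.45501246, -0.61762607],
       [-0.4915503 ,  0.37431407, -0.78629974]]), 't': array([-0.33862696, -0.24658792,  1.52210558])}
(384, 512, 3) 0.0 3.348708
top {'fov_y': 49.502706575395074, 'cx': 254.10550726922338, 'cy': 183.45931724074615, 'R': array([[ 0.02488903, -0.99963413, -0.01059008],
       [-0.99563449, -0.02383341, -0.09024375],
       [ 0.08995834,  0.01278993, -0.9958634 ]]), 't': array([0.02359224, 0.53362826, 1.20831923])}
(384, 512, 3) 0.0 2.024529
wrist {'fov_y': 62.963058905049984, 'cx': 252.10842059658418, 'cy': 194.51083959052735, 'R': array([[ 0.28312148, -0.95907476, -0.00422323],
       [-0.91522858, -0.27148906,  0.29774207],
       [-0.28670346, -0.08043196, -0.95463701]]), 't': array([-0.62231794, -0.04003866,  0.37983796])}
(384, 512, 3) 0.0 0.48252422
```

View pics/scene0.png

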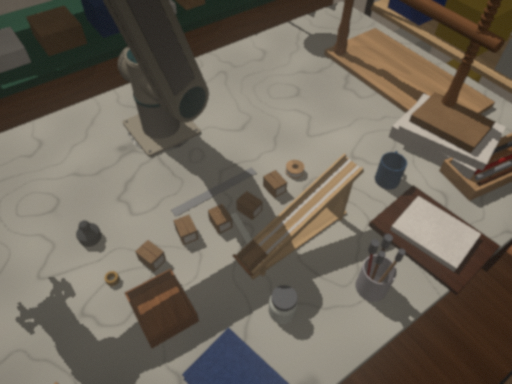

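View pics/top0.png

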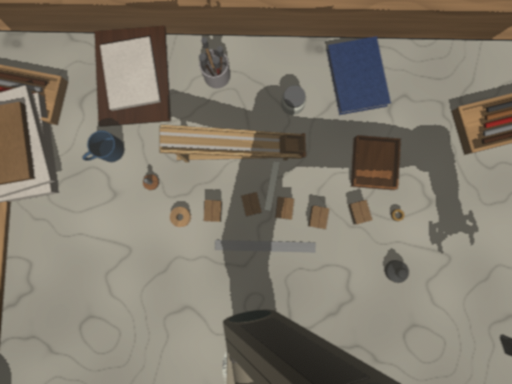

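View pics/wrist0.png

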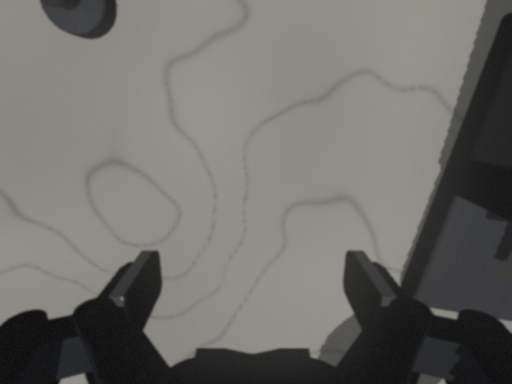

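The top view shows five cartons near row 210 (cols 213, 251, 286, 319, 360). The reel is at (180,216), spindle (151,181), collar (397,214), tray (376,162) and mug (104,146). The lane runs from (160,138) down to its stop at about (305,146), with the spent box at (291,146). Next I'll measure with the depth image.

```bash
cat > h.py <<'E'
import numpy as np, cv2
from plant import get_state, camera, camera_params
def cloud(d,p):
    h,w=d.shape; f=h/2/np.tan(np.radians(p['fov_y'])/2)
    u,v=np.meshgrid(np.arange(w),np.arange(h))
    c=np.stack([(u-p['cx'])/f*d,(v-p['cy'])/f*d,d],-1)
    return (c-p['t'])@p['R']      # R^T(c-t)
def ray(u,v,z,p,h=384):
    f=h/2/np.tan(np.radians(p['fov_y'])/2)
    dr=p['R'].T@np.array([(u-p['cx'])/f,(v-p['cy'])/f,1]); o=-p['R'].T@p['t']
    return o+dr*(z-o[2])/dr[2]
def proj(X,p,h=384):
    f=h/2/np.tan(np.radians(p['fov_y'])/2); c=p['R']@np.array(X)+p['t']
    return f*c[0]/c[2]+p['cx'], f*c[1]/c[2]+p['cy']
def grab(n,tag):
    p=camera_params(n); im,d=camera(n); cv2.imwrite(f"pics/{n}_{tag}.png",im[:,:,::-1]); np.savez(f"{n}_{tag}.npz",im=im,d=d,**p); return im,d,p
def load(fn):
    z=np.load(fn); return z['im'],z['d'],{k:z[k] for k in ('fov_y','cx','cy','R','t')}
E
python3 - <<'E'
from h import *
im,d,p=load('top0.npz')
P=cloud(d,p); Z=P[...,2]
print("bench z median",np.median(Z[260:330,100:200]), Z[260:330,100:200].std())
def obj(u0,u1,v0,v1,zlo,zhi,name):
    m=np.zeros(Z.shape,np.uint8); m[v0:v1,u0:u1]=((Z>zlo)&(Z<zhi))[v0:v1,u0:u1]
    n,l,s,c=cv2.connectedComponentsWithStats(m)
    for i in range(1,n):
        if s[i,4]<25: continue
        q=P[l==i]; r=cv2.minAreaRect((q[:,:2]*1000).astype(np.float32))
        print(name,s[i,4],'px',np.round(c[i]),'z',np.round(np.median(q[:,2]),4),'rect',np.round(r[0],1),np.round(r[1],1),round(r[2],1),'mean',np.round(q[:,:2].mean(0),4))
obj(195,380,190,235,.040,.056,'carton')
obj(165,195,200,232,.018,.034,'reel')
obj(385,410,205,225,.012,.032,'collar')
obj(140,162,170,195,.012,.024,'foot'); obj(140,162,165,195,.05,.09,'spin')
obj(345,405,130,195,.038,.056,'tray')
obj(380,415,255,285,.055,.09,'weight')
obj(270,310,80,120,.07,.1,'jar');obj(80,130,125,170,.07,.1,'mug')
np.set_printoptions(linewidth=220,precision=3,suppress=True)
print(Z[135:165:2,150:320:6])
big=cv2.resize(im[110:290,80:420,::-1],None,fx=2.3,fy=2.3,interpolation=cv2.INTER_CUBIC); big=np.clip(big*1.6,0,255).astype(np.uint8); cv2.imwrite('pics/topzoom.png',big)
E
```

```text
bench z median -0.0006886729072798331 0.07325018918204565
carton 353 px [251. 204.] z 0.0473 rect [472.1  43.4] [62.2 47.8] 15.3 mean [0.4721 0.043 ]
carton 359 px [285. 208.] z 0.0473 rect [462.8 -54.4] [47.9 61.9] 84.2 mean [ 0.4629 -0.0544]
carton 359 px [212. 211.] z 0.0473 rect [449.8 155.7] [48.  61.8] 89.0 mean [0.4495 0.1553]
carton 371 px [361. 212.] z 0.047 rect [ 456.8 -274.6] [62.2 48.8] 16.6 mean [ 0.4566 -0.2744]
carton 362 px [319. 217.] z 0.0472 rect [ 438.7 -154.1] [48.2 61.5] 81.7 mean [ 0.4385 -0.154 ]
reel 286 px [180. 217.] z 0.0256 rect [430.  253.5] [56.4 56.7] 3.5 mean [0.4297 0.2532]
collar 88 px [398. 215.] z 0.0208 rect [ 451.8 -389.3] [34.8 32.5] 89.9 mean [ 0.4517 -0.3888]
foot 149 px [151. 182.] z 0.0155 rect [531.3 347. ] [45.2 44.5] 28.5 mean [0.5308 0.3444]
spin 28 px [147. 180.] z 0.065 rect [531.4 346. ] [12.  14.3] 24.2 mean [0.5314 0.3453]
tray 429 px [377. 162.] z 0.0435 rect [ 603.9 -321.9] [131.8 150.4] 86.8 mean [ 0.6042 -0.3219]
weight 100 px [402. 273.] z 0.068 rect [ 287.3 -383.9] [28.4 28. ] 88.8 mean [ 0.2884 -0.3825]
jar 388 px [295.  96
[... 2549 characters left out ...]
008  0.006  0.083  0.077  0.073  0.075  0.073  0.071  0.064 -0.001 -0.001 -0.001]
 [-0.002 -0.    -0.002 -0.001  0.001  0.005  0.06   0.01   0.005 -0.    -0.001  0.    -0.003 -0.004 -0.003  0.001 -0.002  0.    -0.001 -0.001  0.003 -0.     0.001  0.003 -0.005 -0.005 -0.001 -0.     0.002]
 [ 0.004  0.002 -0.005  0.002 -0.002 -0.003  0.02  -0.     0.    -0.     0.     0.001  0.003 -0.002  0.    -0.003 -0.003 -0.005  0.004 -0.002  0.002 -0.001 -0.002  0.001 -0.001 -0.005 -0.002 -0.002  0.003]
 [ 0.002  0.004  0.001 -0.003 -0.003 -0.     0.006  0.002  0.     0.001  0.001 -0.001 -0.001 -0.002  0.005  0.005 -0.001  0.001 -0.002 -0.003 -0.     0.002 -0.001 -0.003  0.003  0.     0.002  0.002 -0.002]]
```

View pics/topzoom.png

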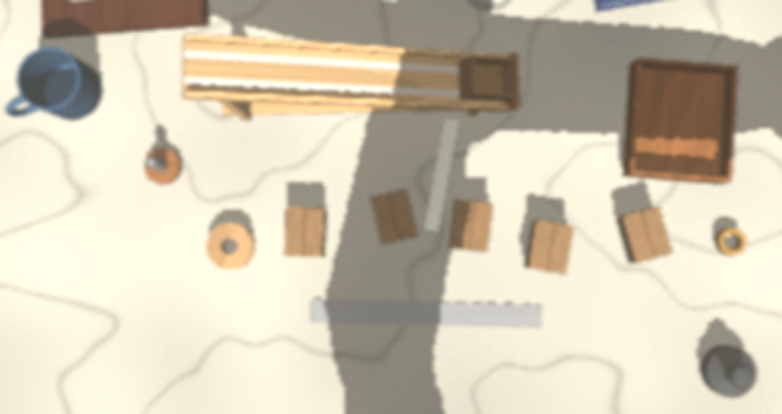

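```bash
python3 - <<'E'
from h import *
np.set_printoptions(linewidth=220,precision=4,suppress=True)
im,d,p=load('top0.npz')
P=cloud(d,p); Z=P[...,2]
print("rules z",np.median(Z[170:205,270:273]),np.median(Z[244:249,225:300]), Z[170:205,268:275].max())
# bed
B=P[138:150,175:270].reshape(-1,3)
A=np.c_[B[:,0],B[:,1],np.ones(len(B))]; c,*_=np.linalg.lstsq(A,B[:,2],rcond=None); r=B[:,2]-A@c
k=abs(r)<.006; c,*_=np.linalg.lstsq(A[k],B[k,2],rcond=None)
g=c[:2]; print('plane',c,'slope deg',np.degrees(np.arctan(np.hypot(*g))),'up dir deg',np.degrees(np.arctan2(g[1],g[0])))
H=Z-(P[...,0]*c[0]+P[...,1]*c[1]+c[2])
# structure mask: upper surfaces near bed
reg=np.zeros(Z.shape,bool); reg[118:168,150:315]=1
m=reg&(H>-.006)&(H<.06)&(Z>.03)
q=P[m]; rect=cv2.minAreaRect((q[:,:2]*1000).astype(np.float32)); print('lane',rect)
# walls
u=np.array([np.cos(0),0])
for nm,lo,hi,v0,v1 in (('far',.010,.022,118,138),('near',.010,.022,145,168)):
    w=reg&(H>lo)&(H<hi); w[:v0]=0; w[v1:]=0; w[:,265:]=0
    q=P[w]; l=np.polyfit(q[:,1],q[:,0],1); print(nm,w.sum(),l,'ang',np.degrees(np.arctan(-l[0])), (q[:,0]-np.polyval(l,q[:,1])).std(), q[:,1].min(),q[:,1].max())
bed=reg&(abs(H)<.004); q=P[bed]; print('bed ends y',q[:,1].min(),q[:,1].max(), np.percentile(q[:,1],[1,99]))
# spent top rim
s=reg&(H>.034)&(H<.05); s[:,:270]=0; q=P[s]; r=cv2.minAreaRect((q[:,:2]*1000).astype(np.float32)); print('spent rim',s.sum(),r,q[:,2].min(),q[:,2].max())
st=reg&(H>.024)&(H<.034); st[:,:296]=0; q=P[st]; print('stop',q.mean(0),q.min(0),q.max(0))
print('cam',-p['R'].T@p['t'])
print((H*1000)[146,150:315:2].round())
E
```

```text
rules z 0.005128571495050633 0.0015848243081348736 1.2517273601970154
plane [-1.0399  0.2928  0.7555] slope deg 47.21288810753055 up dir deg 164.2736251660967
lane ((639.3395385742188, 86.36102294921875), (68.73892974853516, 389.0856628417969), 3.924840211868286)
far 198 [-0.1052  0.6623] ang 6.002950160223149 0.001985946528707895 0.011087464037492776 0.27945350842146705Traceback (most recent call last):
  File "<stdin>", line 20, in <module>
    raise TypeError("expected non-empty vector for x")
TypeError: expected non-empty vector for x
```

```bash
python3 - <<'E'
from h import *
np.set_printoptions(linewidth=220,precision=4,suppress=True)
im,d,p=load('top0.npz')
P=cloud(d,p); Z=P[...,2]
B=P[130:148,170:270].reshape(-1,3)
A=np.c_[B[:,0],B[:,1],np.ones(len(B))]; k=np.ones(len(B),bool)&(B[:,2]<.22)&(B[:,2]>.06)
for th in (.02,.01,.005,.004,.004,.004):
    c,*_=np.linalg.lstsq(A[k],B[k,2],rcond=None); k=abs(B[:,2]-A@c)<th
g=c[:2]; print('plane',c,k.sum(),'slope deg',np.degrees(np.arctan(np.hypot(*g))),'up dir deg',np.degrees(np.arctan2(g[1],g[0])))
H=Z-(P[...,0]*c[0]+P[...,1]*c[1]+c[2])
print((H*1000)[120:166:2,155:312:4].round().astype(int))
reg=np.zeros(Z.shape,bool); reg[118:168,150:315]=1
bed=reg&(abs(H)<.006); q=P[bed]; 
rect=cv2.minAreaRect((q[:,:2]*1000).astype(np.float32)); print('bed rect',rect)
lane=reg&(H>-.006)&(H<.06); q=P[lane]; print('lane rect',cv2.minAreaRect((q[:,:2]*1000).astype(np.float32)))
w=reg&(H>.011)&(H<.021); w[:,265:]=0
q=P[w]
for nm,kk in (('far',q[:,0]>.64-.07*(q[:,1]-.08)),('near',q[:,0]<.64-.07*(q[:,1]-.08))):
    a=q[kk]; l=np.polyfit(a[:,1],a[:,0],1); 
    for _ in range(3):
        e=a[:,0]-np.polyval(l,a[:,1]); a=a[abs(e)<.005]; l=np.polyfit(a[:,1],a[:,0],1)
    print(nm,len(a),l,np.degrees(np.arctan(l[0])),'x at y=0.1',np.polyval(l,.1), a[:,1].min(),a[:,1].max())
s=reg&(H>.036)&(H<.055); s[:,:270]=0; q=P[s]; r=cv2.minAreaRect((q[:,:2]*1000).astype(np.float32)); print('spent rim',s.sum(),r,q[:,2].min(),q[:,2].max(),q.mean(0))
E
```

```text
plane [-0.0242  0.4019  0.1019] 1509 slope deg 21.93153084382897 up dir deg 93.44405659620598
[[-208 -205 -199 -193 -198 -198 -192 -188 -185 -178 -170 -169 -164 -162 -154 -145 -145 -137 -133 -130 -130 -123 -116 -112 -108 -104  -97  -85  -88  -86  -77  -69  -70  -60  -55  -50  -48  -44  -39  -29]
 [-222 -220 -215 -208 -203 -204 -195 -190 -186 -182 -174 -169 -166 -161 -155 -152 -144 -142 -137 -136 -128 -120 -115 -114 -104  -97  -97  -90  -82  -85  -80  -70  -68  -63  -57  -54  -48  -42  -35  -35]
 [-224 -219 -214 -208 -206 -194 -195 -186 -186 -181 -176 -170 -164 -159 -153 -149 -145 -141 -137 -128 -126 -121 -121 -113 -104 -104  -92  -94  -85  -75  -75  -68  -63  -59  -56  -50  -46  -41  -37  -35]
 [-226 -216   13   14   17   18   16   16   16 -179 -173 -170 -164 -165 -151 -149 -144 -145 -135 -131 -130 -119 -118 -109 -110  -99  -94  -88  -88  -83  -79  -71  -65  -60  -56  -48  -50  -41  -34  -30]
 [-227 -219   -1   -2    4    8    9   14   18   17   16   20   18   16   16   15   15 -142 -130 -131 -131 -118 -121 -112 -108 -100  -95  -88  -90  -78  -75  -71  -71  -64  -58  -48  -43  -45  -
[... 3597 characters left out ...]
 -93  -91  -82  -71  -64  -64  -67  -61  -53  -49  -46  -32  -35]]
bed rect ((632.1429443359375, 91.16421508789062), (67.65097045898438, 377.9577331542969), 2.024977684020996)
lane rect ((635.2088012695312, 85.73683166503906), (71.25080871582031, 389.2552795410156), 2.515570878982544)
far 257 [-0.0444  0.6705] -2.542538454469009 x at y=0.1 0.6660763688841236 0.011485954701313838 0.27472537810535497
near 251 [-0.0433  0.6065] -2.4811967359667135 x at y=0.1 0.6021745413908447 0.010060914479072706 0.2722653482155136
spent rim 123 ((644.7916259765625, -76.34590148925781), (50.40432357788086, 63.72323989868164), 5.4182586669921875) 0.08021850385935492 0.11374420716408368 [ 0.644  -0.0758  0.0976]
```

```bash
cat >> h.py <<'E'
CH=dict(o=np.array([.6425,-.0905]),u=np.array([-.0438,.999]),psi=92.5)
def psi(st=None):
    st=st or get_state(); w,x,y,z=st['tcp_rot']; return np.degrees(2*np.arctan2(y,x)) if True else 0
def plan(x,y,z,ps=None,st=None):
    st=st or get_state(); a=psi(st); ps=a if ps is None else ps
    dl=np.array([x,y,z])-st['tool_pos']; c,s=np.cos(np.radians(a)),np.sin(np.radians(a))
    tw=-np.radians((ps-a+180)%360-180)
    print('t %.2f psi %.1f pos %s q6 %.2f w %.4f F %s| tx %.4f ty %.4f tz %.4f tw %.3f'%(st['time_s'],a%360,np.round(st['tool_pos'],4),st['qpos'][5],st['width'],np.round(st['wrist_force'],1),dl[0]*c+dl[1]*s,dl[0]*s-dl[1]*c,-dl[2],tw))
def lane(s): return CH['o']+CH['u']*s
E
python3 -c "
from h import *
plan(.6417,-.0725,.20,92.5); plan(.35,-.4,.23,50)"
```

```text
t 0.15 psi 16.4 pos [ 0.1767 -0.5989  0.2304] q6 1.47 w 0.0853 F [ 0.2 -1.   0.3]| tx 0.5949 ty -0.3733 tz 0.0304 tw -1.328
t 0.15 psi 16.4 pos [ 0.1767 -0.5989  0.2304] q6 1.47 w 0.0853 F [ 0.2 -1.   0.3]| tx 0.2225 ty -0.1417 tz 0.0004 tw -0.586
```

Request:
send_rows(commands=[0.035,-0.022,0,-0.1,0.075,-0.047,0,-0.2,0.115,-0.072,0,-0.3,0.155,-0.097,0,-0.4,0.195,-0.122,0,-0.5,0.235,-0.147,0,-0.6,0.275,-0.172,0,-0.7,0.315,-0.197,0,-0.8,0.355,-0.222,0,-0.9,0.395,-0.247,0,-1.0], hand=0.075, grip_force=30)

```text
time_s: 1.15
tool_pos: [0.4866, -0.2491, 0.2311]
tcp_rot: [-0.0, 0.799, 0.602, -0.0]
wrist_force: [0.6, -1.1, -0.0]
width: 0.0753
```

```bash
python3 -c "
from h import *
plan(.6417,-.0725,.15,92.5)"
```

```text
t 1.15 psi 74.0 pos [ 0.4866 -0.2491  0.2311] q6 1.26 w 0.0753 F [ 0.6 -1.1 -0. ]| tx 0.2125 ty 0.1003 tz 0.0811 tw -0.324
```

Request:
send_rows(commands=[0.04,0.02,0.0,-0.06,0.08,0.04,0.0,-0.12,0.12,0.06,0.02,-0.18,0.16,0.08,0.04,-0.24,0.19,0.09,0.06,-0.3,0.2125,0.1,0.08,-0.324,0.2125,0.1,0.08,-0.324])

```text
time_s: 1.85
tool_pos: [0.6403, -0.0717, 0.1472]
tcp_rot: [-0.003, 0.691, 0.722, -0.001]
wrist_force: [-1.0, 0.8, 0.1]
width: 0.0752
```

```bash
python3 - <<'E'
from h import *
plan(.6417,-.0725,.077,92.5)
im,d,p=grab('wrist','a'); grab('top','a')
E
```

```text
t 1.85 psi 92.5 pos [ 0.6403 -0.0717  0.1472] q6 1.31 w 0.0752 F [-1.   0.8  0.1]| tx -0.0008 ty 0.0013 tz 0.0702 tw 0.000
```

View pics/wrist_a.png

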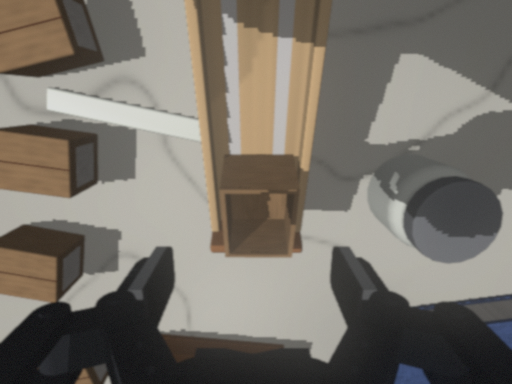

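```bash
python3 - <<'E'
from h import *
im,d,p=load('wrist_a.npz'); P=cloud(d,p); 
H=P[...,2]-(.1019-.0242*P[...,0]+.4019*P[...,1])
m=np.zeros(d.shape,bool); m[150:262,205:320]=1
m&=(abs(H-.043)<.006)&(d>0)
q=P[m]; print(m.sum(),cv2.minAreaRect((q[:,:2]*1000).astype(np.float32)),q.mean(0))
m=np.zeros(d.shape,bool); m[20:130,185:335]=1; m&=(abs(H-.016)<.005)
q=P[m]
for k in (q[:,0]>.64,q[:,0]<.64):
    a=q[k]; l=np.polyfit(a[:,1],a[:,0],1); print(len(a),l,np.polyval(l,0))
E
```

```text
1787 ((643.398193359375, -75.07293701171875), (48.0950813293457, 60.23869323730469), 2.4371707439422607) [ 0.64358623 -0.07049092  0.09887047]
1320 [-0.04484122  0.67017638] 0.6701763842108239
1291 [-0.04324742  0.60683233] 0.6068323340414089
```

Request:
send_rows(commands=[-0.001,0.002,0.03,0,-0.001,0.002,0.05,0,-0.001,0.002,0.065,0,-0.001,0.002,0.07,0,-0.001,0.002,0.07,0])

```text
time_s: 2.45
tool_pos: [0.6429, -0.0764, 0.0812]
tcp_rot: [-0.0, 0.693, 0.721, -0.0]
wrist_force: [-0.6, 0.1, -0.5]
width: 0.0749
```

```bash
python3 - <<'E'
from h import *
plan(.642,-.0725,.077,92.5)
grab('wrist','b')
E
```

```text
t 2.45 psi 92.2 pos [ 0.6429 -0.0764  0.0812] q6 1.31 w 0.0749 F [-0.6  0.1 -0.5]| tx 0.0039 ty -0.0007 tz 0.0042 tw -0.005
```

View pics/wrist_b.png

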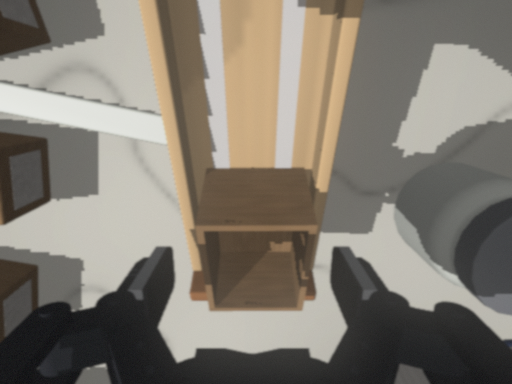

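Request:
send_rows(commands=[0.004,0,0.003,-0.005,0.004,0,0.003,-0.005,0.004,0,0.003,-0.005], hand=0.06)

```text
time_s: 2.8
tool_pos: [0.6436, -0.0716, 0.079]
tcp_rot: [0.0, 0.691, 0.723, 0.0]
wrist_force: [0.3, 0.4, -0.5]
width: 0.0598
```

Request:
send_rows(commands=[0,0,0,0,0,0,0,0,0,0,0,0,0,0,0,0,0,0,0,0], hand=0.03, grip_force=30)

```text
time_s: 3.3
tool_pos: [0.6438, -0.0717, 0.0789]
tcp_rot: [0.0, 0.691, 0.723, 0.0]
wrist_force: [-0.2, 0.0, 3.6]
width: 0.047
```

```bash
python3 - <<'E'
from h import *
plan(.642,-.0725,.077,92.5)
grab('wrist','c')
E
```

```text
t 3.30 psi 92.6 pos [ 0.6438 -0.0717  0.0789] q6 1.31 w 0.0470 F [-0.2  0.   3.6]| tx -0.0007 ty -0.0018 tz 0.0019 tw 0.001
```

View pics/wrist_c.png

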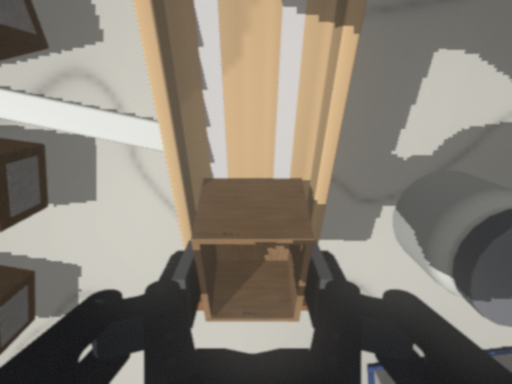

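Request:
send_rows(commands=[0,0,-0.015,0,0,0,-0.04,0,0,0,-0.065,0,0,0,-0.08,0,0,0,-0.08,0])

```text
time_s: 3.85
tool_pos: [0.6451, -0.0723, 0.1615]
tcp_rot: [0.002, 0.691, 0.723, 0.001]
wrist_force: [0.9, -0.4, 0.5]
width: 0.0474
```

```bash
python3 - <<'E'
from h import *
plan(.604,-.322,.159,92.5)
E
```

```text
t 3.85 psi 92.6 pos [ 0.6451 -0.0723  0.1615] q6 1.31 w 0.0474 F [ 0.9 -0.4  0.5]| tx -0.2476 ty -0.0523 tz 0.0025 tw 0.001
```

Request:
send_rows(commands=[-0.02,-0.005,0,0,-0.055,-0.012,0,0,-0.095,-0.02,0,0,-0.135,-0.029,0,0,-0.175,-0.037,0,0,-0.21,-0.045,0,0,-0.235,-0.05,0.01,0,-0.248,-0.052,0.03,0,-0.248,-0.052,0.05,0,-0.248,-0.052,0.06,0])

```text
time_s: 4.85
tool_pos: [0.5999, -0.3212, 0.0945]
tcp_rot: [-0.003, 0.691, 0.722, -0.001]
wrist_force: [-1.4, -0.4, -1.2]
width: 0.047
```

```bash
python3 - <<'E'
from h import *
plan(.604,-.322,.038,92.5)
grab('scene','d'); grab('wrist','d')
E
```

```text
t 4.85 psi 92.5 pos [ 0.5999 -0.3212  0.0945] q6 0.94 w 0.0470 F [-1.4 -0.4 -1.2]| tx -0.0009 ty 0.0040 tz 0.0565 tw 0.000
```

View pics/wrist_d.png

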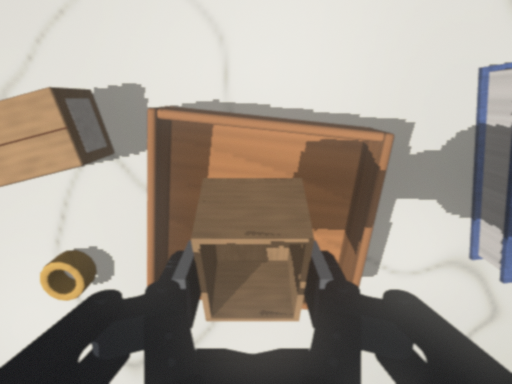

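The spent box (rows 178–320, col about 252) is still held and sits over the middle of the tray. I'll lower it.

Request:
send_rows(commands=[0,0.004,0.02,0,0,0.004,0.04,0,0,0.004,0.05,0,0,0.004,0.056,0,0,0.004,0.058,0,0,0.004,0.058,0])

```text
time_s: 5.55
tool_pos: [0.6068, -0.3218, 0.0409]
tcp_rot: [0.0, 0.691, 0.723, 0.0]
wrist_force: [-0.1, 0.7, -0.6]
width: 0.0474
```

Request:
send_rows(commands=[0,0,0,0,0,0,0,0,0,0,0,0,0,0,0,0], hand=0.07)

```text
time_s: 5.95
tool_pos: [0.6066, -0.3219, 0.0407]
tcp_rot: [0.0, 0.691, 0.723, 0.0]
wrist_force: [-0.8, -0.3, 0.1]
width: 0.0696
```

Request:
send_rows(commands=[0,0,-0.02,0,0,0,-0.06,0,0,0,-0.1,0,0,0,-0.14,0,0,0,-0.16,0])

```text
time_s: 6.45
tool_pos: [0.6082, -0.3228, 0.2053]
tcp_rot: [0.003, 0.691, 0.723, 0.001]
wrist_force: [0.8, -0.4, 0.0]
width: 0.07
```

```bash
cat >> h.py <<'E'
def cartons(d,p):
    P=cloud(d,p); Z=P[...,2]
    m=((Z>.040)&(Z<.056)).astype(np.uint8); m[:185]=0; m[260:]=0; m[:,:165]=0; m[:,420:]=0
    n,l,s,c=cv2.connectedComponentsWithStats(m)
    for i in range(1,n):
        if s[i,4]<120: continue
        q=P[l==i]; r=cv2.minAreaRect((q[:,:2]*1000).astype(np.float32)); a=r[2] if r[1][0]>r[1][1] else r[2]-90
        print('carton',s[i,4],np.round(c[i]),'xy',np.round(r[0],1),'size',np.round(r[1],1),'long axis deg',round(a,1))
E
python3 - <<'E'
from h import *
im,d,p=grab('top','e'); grab('wrist','e')
plan(.4568,-.2746,.1,180+16.6)
cartons(d,p)
E
```

```text
t 6.55 psi 92.6 pos [ 0.6089 -0.3233  0.2056] q6 0.94 w 0.0697 F [0.4 0.4 0.6]| tx 0.0555 ty -0.1498 tz 0.1056 tw -1.816
carton 355 [251. 204.] xy [472.   43.2] size [61.9 47.7] long axis deg 15.0
carton 360 [285. 208.] xy [462.9 -54.4] size [47.9 62.1] long axis deg -5.9
carton 360 [212. 211.] xy [449.7 155.4] size [61.3 49.3] long axis deg 0.4
carton 361 [361. 212.] xy [ 456.7 -274.6] size [62.1 48.3] long axis deg 16.6
carton 361 [319. 217.] xy [ 438.7 -154.5] size [48.2 61.9] long axis deg -9.6
```

View pics/wrist_e.png

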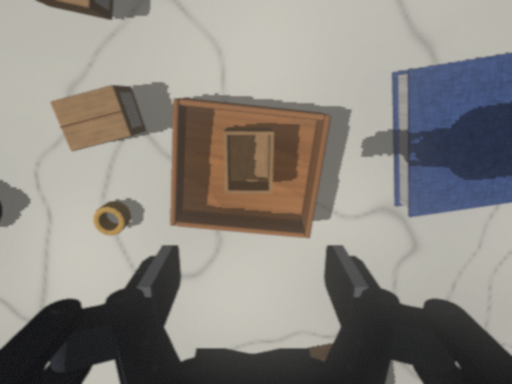

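View pics/top_e.png

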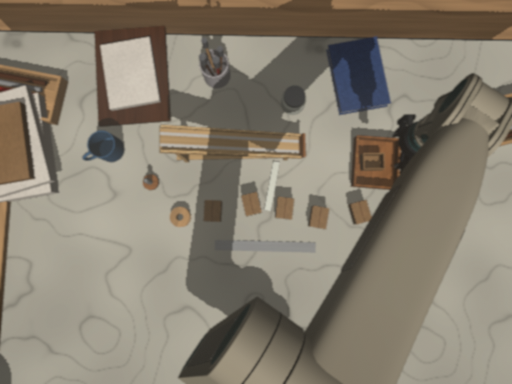

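The spent box sits upright in the tray (wrist view, cols 228–274, rows 130–192), and the lane is empty. Next is carton D at (0.457, -0.275).

```bash
python3 - <<'E'
from h import *
plan(.4567,-.2746,.1,16.6)
E
```

```text
t 6.55 psi 92.6 pos [ 0.6089 -0.3233  0.2056] q6 0.94 w 0.0697 F [0.4 0.4 0.6]| tx 0.0555 ty -0.1499 tz 0.1056 tw 1.326
```

Request:
send_rows(commands=[0.006,-0.015,0,0.14,0.012,-0.03,0.01,0.28,0.018,-0.05,0.02,0.42,0.025,-0.07,0.03,0.56,0.032,-0.09,0.05,0.7,0.04,-0.11,0.065,0.84,0.048,-0.13,0.08,0.98,0.0555,-0.15,0.095,1.12,0.0555,-0.15,0.1,1.26,0.0555,-0.15,0.1,1.326])

```text
time_s: 7.55
tool_pos: [0.4511, -0.271, 0.0973]
tcp_rot: [-0.002, 0.99, 0.142, -0.002]
wrist_force: [-0.1, -1.0, 0.0]
width: 0.0699
```

```bash
python3 - <<'E'
from h import *
plan(.4567,-.2746,.016,16.6)
grab('wrist','f')
E
```

```text
t 7.55 psi 16.4 pos [ 0.4511 -0.271   0.0973] q6 2.19 w 0.0699 F [-0.1 -1.   0. ]| tx 0.0043 ty 0.0050 tz 0.0813 tw -0.004
```

View pics/wrist_f.png

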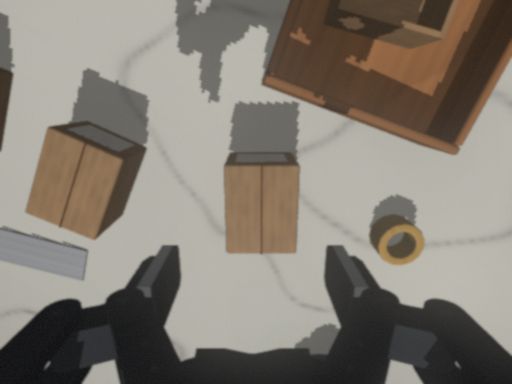

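Request:
send_rows(commands=[0.004,0.005,0.02,0,0.004,0.005,0.045,0,0.004,0.005,0.065,0,0.004,0.005,0.077,0,0.004,0.005,0.081,0,0.004,0.005,0.081,0,0.004,0.005,0.081,0])

```text
time_s: 8.3
tool_pos: [0.46, -0.2771, 0.02]
tcp_rot: [0.001, 0.99, 0.144, 0.001]
wrist_force: [0.2, 0.3, -0.1]
width: 0.07
```

```bash
python3 - <<'E'
from h import *
plan(.4567,-.2746,.016,16.6)
E
```

```text
t 8.30 psi 16.6 pos [ 0.46   -0.2771  0.02  ] q6 2.19 w 0.0700 F [ 0.2  0.3 -0.1]| tx -0.0024 ty -0.0034 tz 0.0040 tw 0.000
```

Request:
send_rows(commands=[-0.0024,-0.003,0.003,0,-0.0024,-0.003,0.003,0,-0.0024,-0.003,0.003,0])

```text
time_s: 8.6
tool_pos: [0.4562, -0.2744, 0.0167]
tcp_rot: [0.0, 0.99, 0.144, 0.0]
wrist_force: [-0.2, -0.8, 0.8]
width: 0.07
```

Request:
send_rows(commands=[0,0,0,0,0,0,0,0,0,0,0,0,0,0,0,0,0,0,0,0], hand=0.03, grip_force=50)

```text
time_s: 9.1
tool_pos: [0.4567, -0.2748, 0.0168]
tcp_rot: [0.0, 0.99, 0.144, 0.0]
wrist_force: [-0.9, 0.1, 4.4]
width: 0.0471
```

Request:
send_rows(commands=[0,0,-0.02,0,0,0,-0.05,0,0,0,-0.09,0,0,0,-0.12,0,0,0,-0.14,0])

```text
time_s: 9.6
tool_pos: [0.4567, -0.2749, 0.1583]
tcp_rot: [0.001, 0.99, 0.144, 0.001]
wrist_force: [0.8, -0.6, -0.9]
width: 0.0472
```

```bash
python3 - <<'E'
from h import *
for s in (70,): 
    x,y=lane(s/1000); z=.05+s/1000*np.tan(np.radians(22)); print(x,y,'bed z',z)
plan(*lane(.07),.16,92.5)
grab('wrist','g')
E
```

```text
0.639434 -0.02056999999999999 bed z 0.07828183580846099
t 9.60 psi 16.6 pos [ 0.4567 -0.2749  0.1583] q6 2.19 w 0.0472 F [ 0.8 -0.6 -0.9]| tx 0.2478 ty -0.1914 tz -0.0017 tw -1.325
```

View pics/wrist_g.png

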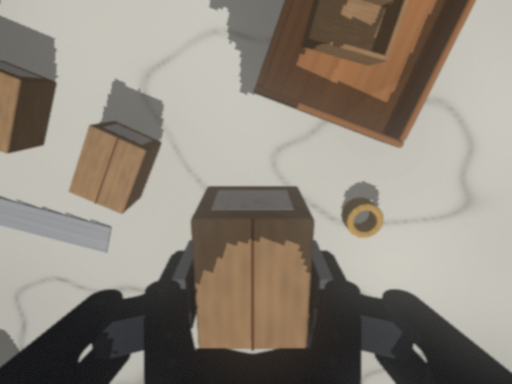

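```bash
python3 - <<'E'
from h import *
plan(*lane(.06),.16,92.5)
E
```

```text
t 9.65 psi 16.6 pos [ 0.4582 -0.276   0.1611] q6 2.19 w 0.0475 F [ 0.9 -0.9  1. ]| tx 0.2442 ty -0.1833 tz 0.0011 tw -1.325
```

Request:
send_rows(commands=[0.015,-0.011,0,-0.1,0.04,-0.03,0,-0.23,0.07,-0.052,0,-0.37,0.1,-0.075,0,-0.51,0.13,-0.098,0,-0.65,0.16,-0.12,0,-0.79,0.19,-0.143,0,-0.93,0.215,-0.161,0,-1.07,0.235,-0.176,0,-1.2,0.244,-0.183,0,-1.325])

```text
time_s: 10.65
tool_pos: [0.638, -0.0272, 0.1542]
tcp_rot: [-0.001, 0.689, 0.725, -0.0]
wrist_force: [-1.0, -0.2, -0.8]
width: 0.0471
```

Request:
send_rows(commands=[0,0,0.0,0,0,0,0.0,0])

```text
time_s: 10.85
tool_pos: [0.6366, -0.0293, 0.1548]
tcp_rot: [-0.001, 0.692, 0.722, -0.001]
wrist_force: [0.3, 0.1, -1.4]
width: 0.0474
```

```bash
python3 - <<'E'
from h import *
plan(*lane(.06),.106,92.5)
E
```

```text
t 10.85 psi 92.4 pos [ 0.6366 -0.0293  0.1548] q6 1.38 w 0.0474 F [ 0.3  0.1 -1.4]| tx -0.0014 ty 0.0032 tz 0.0488 tw -0.002
```

Request:
send_rows(commands=[-0.001,0.0032,0.015,0,-0.001,0.0032,0.03,0,-0.001,0.0032,0.04,0,-0.001,0.0032,0.048,0,-0.001,0.0032,0.048,0])

```text
time_s: 11.35
tool_pos: [0.6392, -0.0303, 0.106]
tcp_rot: [-0.002, 0.692, 0.722, -0.001]
wrist_force: [-0.4, -0.3, -0.5]
width: 0.0471
```

```bash
python3 - <<'E'
from h import *
plan(*lane(.06),.106,92.5)
grab('wrist','h')
E
```

```text
t 11.35 psi 92.5 pos [ 0.6392 -0.0303  0.106 ] q6 1.38 w 0.0471 F [-0.4 -0.3 -0.5]| tx -0.0003 ty 0.0007 tz 0.0000 tw -0.000
```

View pics/wrist_h.png

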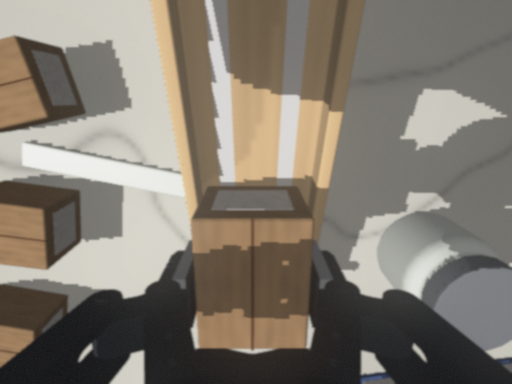

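Request:
send_rows(commands=[0,0.0007,0.003,0,0,0.0007,0.006,0,0,0.0007,0.009,0,0,0.0007,0.01,0], grip_force=20)

```text
time_s: 11.8
tool_pos: [0.6447, -0.032, 0.1029]
tcp_rot: [0.004, 0.692, 0.722, 0.001]
wrist_force: [-2.0, -3.3, 16.6]
width: 0.0474
```

```bash
python3 - <<'E'
from h import *
plan(*lane(.06),.106,92.5)
grab('wrist','i')
E
```

```text
t 11.80 psi 92.5 pos [ 0.6447 -0.032   0.1029] q6 1.38 w 0.0474 F [-2.  -3.3 16.6]| tx 0.0016 ty -0.0048 tz -0.0031 tw -0.000
```

View pics/wrist_i.png

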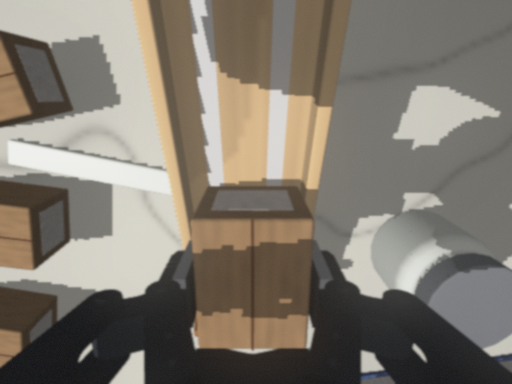

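Request:
send_rows(commands=[0,-0.001,-0.006,0,0,-0.001,-0.006,0,0,-0.001,-0.006,0])

```text
time_s: 12.15
tool_pos: [0.6405, -0.03, 0.1042]
tcp_rot: [-0.0, 0.691, 0.723, 0.0]
wrist_force: [0.3, -0.4, -0.5]
width: 0.0472
```

```bash
python3 - <<'E'
from h import *
plan(*lane(.06),.104,92.5)
E
```

```text
t 12.15 psi 92.5 pos [ 0.6405 -0.03    0.1042] q6 1.38 w 0.0472 F [ 0.3 -0.4 -0.5]| tx -0.0005 ty -0.0006 tz 0.0002 tw 0.001
```

Touching and centred, so I'll release it.

Request:
send_rows(commands=[0,0,0,0,0,0,0,0,0,0,0,0,0,0,0,0,0,0,0,0,0,0,0,0], hand=0.066)

```text
time_s: 12.75
tool_pos: [0.6407, -0.0303, 0.1043]
tcp_rot: [0.0, 0.691, 0.722, -0.0]
wrist_force: [-0.5, -0.7, 0.6]
width: 0.0662
```

```bash
python3 - <<'E'
from h import *
plan(*lane(.06),.2,92.5)
grab('wrist','j')
E
```

```text
t 12.75 psi 92.5 pos [ 0.6407 -0.0303  0.1043] q6 1.38 w 0.0662 F [-0.5 -0.7  0.6]| tx -0.0003 ty -0.0008 tz -0.0957 tw 0.000
```

View pics/wrist_j.png

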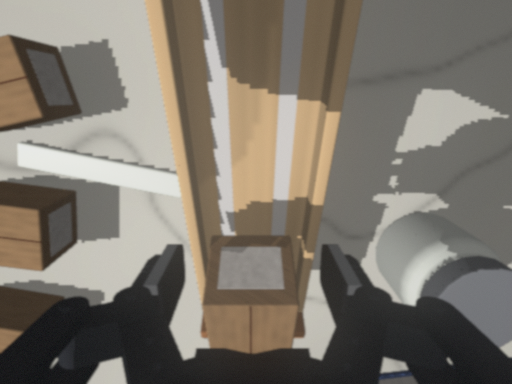

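Request:
send_rows(commands=[0,0,-0.02,0,0,0,-0.05,0,0,0,-0.08,0,0,0,-0.1,0])

```text
time_s: 13.2
tool_pos: [0.6416, -0.0304, 0.2068]
tcp_rot: [0.001, 0.691, 0.722, 0.001]
wrist_force: [0.9, 0.1, 0.8]
width: 0.0662
```

```bash
cat >> h.py <<'E'
def lanelook(d,p):
    P=cloud(d,p); H=P[...,2]-(.1019-.0242*P[...,0]+.4019*P[...,1])
    dx=P[...,0]-CH['o'][0]; dy=P[...,1]-CH['o'][1]; s=dx*CH['u'][0]+dy*CH['u'][1]; t=dx*CH['u'][1]-dy*CH['u'][0]
    k=(abs(t)<.015)&(d>0)&(s>-.02)&(s<.38)&(abs(H)<.1); 
    for a in np.arange(-.02,.38,.01):
        b=k&(s>=a)&(s<a+.01)
        if b.sum()>3: print('%d:%.0f'%(a*1000,np.median(H[b])*1000*np.cos(np.radians(22))),end=' ')
    print()
E
python3 - <<'E'
from h import *
im,d,p=grab('top','k'); cartons(d,p); lanelook(d,p)
plan(.4387,-.1545,.1,180-9.6)
E
```

```text
carton 359 [212. 210.] xy [449.7 155.2] size [60.8 49.4] long axis deg 1.4
carton 307 [321. 217.] xy [ 438.2 -158.3] size [42.4 61.7] long axis deg -7.2
130:0 140:0 150:-0 160:-1 170:1 180:0 190:1 200:-1 210:0 220:-0 230:-0 240:0 250:-0 260:0 269:0 279:-0 290:0 300:0 310:0 320:0 330:1 339:-0 350:-0 360:0 
t 13.25 psi 92.5 pos [ 0.6435 -0.0306  0.2104] q6 1.38 w 0.0659 F [1.2 0.8 3.2]| tx -0.1147 ty -0.2100 tz 0.1104 tw -1.359
```

View pics/top_k.png

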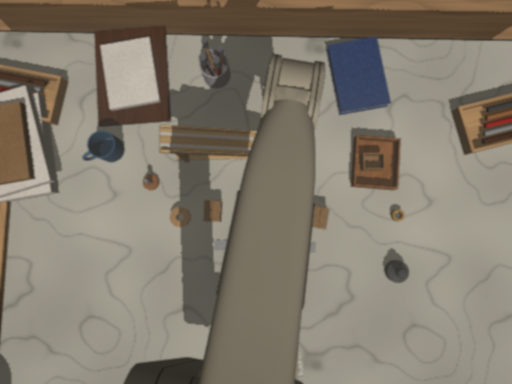

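Request:
send_rows(commands=[-0.01,-0.015,0,-0.13,-0.02,-0.04,0,-0.27,-0.035,-0.065,0,-0.41,-0.05,-0.09,0.01,-0.55,-0.065,-0.12,0.03,-0.69,-0.08,-0.15,0.05,-0.83,-0.095,-0.175,0.07,-0.97,-0.105,-0.195,0.09,-1.11,-0.115,-0.21,0.1,-1.25,-0.115,-0.21,0.105,-1.36])

```text
time_s: 14.25
tool_pos: [0.4325, -0.1543, 0.0974]
tcp_rot: [-0.002, 0.082, 0.997, 0.001]
wrist_force: [-0.6, 0.1, -0.3]
width: 0.0661
```

```bash
cat >> h.py <<'E'
def wcart(d,p,zt=.048,ref=None,lo=.006):
    """flat tops at height zt seen by wrist cam, nearest to ref"""
    P=cloud(d,p); m=((abs(P[...,2]-zt)<lo)&(d>0)).astype(np.uint8)
    m=cv2.morphologyEx(m,cv2.MORPH_OPEN,np.ones((3,3)))
    n,l,s,c=cv2.connectedComponentsWithStats(m)
    for i in range(1,n):
        if s[i,4]<400: continue
        q=P[l==i]; r=cv2.minAreaRect((q[:,:2]*1000).astype(np.float32)); a=r[2] if r[1][0]>r[1][1] else r[2]-90
        print('wrist',s[i,4],np.round(c[i]),'xy',np.round(r[0],1),'size',np.round(r[1],1),'long',round(a,1),'z',np.round(np.median(q[:,2]),4))
E
python3 - <<'E'
from h import *
plan(.4387,-.1545,.016,180-9)
im,d,p=grab('wrist','l'); wcart(d,p)
E
```

```text
t 14.25 psi 170.6 pos [ 0.4325 -0.1543  0.0974] q6 -0.32 w 0.0661 F [-0.6  0.1 -0.3]| tx -0.0061 ty 0.0008 tz 0.0814 tw -0.007
wrist 6283 [254. 224.] xy [ 437.6 -153.3] size [48.  62.6] long -8.5 z 0.0469
wrist 6302 [406. 234.] xy [462.2 -53.5] size [48.5 63.3] long -5.5 z 0.047
```

View pics/wrist_l.png

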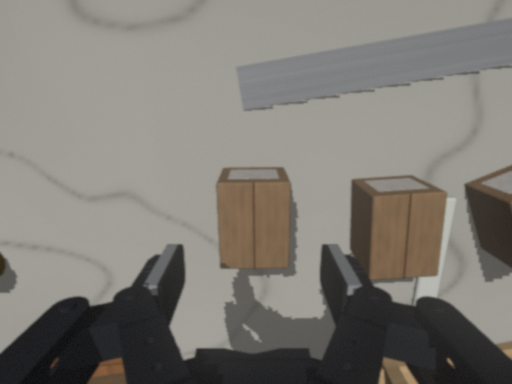

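Request:
send_rows(commands=[-0.004,0.0,0.02,-0.01,-0.004,0,0.045,-0.01,-0.004,0,0.065,-0.01,-0.004,0,0.076,-0.01,-0.004,0,0.08,-0.01,-0.004,0,0.08,-0.01,-0.004,0,0.08,-0.01])

```text
time_s: 15.0
tool_pos: [0.4407, -0.1554, 0.0201]
tcp_rot: [0.001, 0.078, 0.997, -0.0]
wrist_force: [1.4, 0.9, -0.4]
width: 0.0658
```

```bash
python3 - <<'E'
from h import *
plan(.438,-.154,.016,180-8.6)
E
```

```text
t 15.00 psi 171.0 pos [ 0.4407 -0.1554  0.0201] q6 -0.32 w 0.0658 F [ 1.4  0.9 -0.4]| tx 0.0029 ty 0.0009 tz 0.0041 tw -0.007
```

Request:
send_rows(commands=[0.0025,0,0.003,-0.007,0.0025,0,0.003,-0.007,0.0025,0,0.003,-0.007])

```text
time_s: 15.3
tool_pos: [0.4374, -0.1547, 0.0166]
tcp_rot: [0.0, 0.075, 0.997, -0.0]
wrist_force: [0.8, 0.3, 1.3]
width: 0.066
```

Request:
send_rows(commands=[0,0,0,0,0,0,0,0,0,0,0,0,0,0,0,0,0,0,0,0], hand=0.03, grip_force=50)

```text
time_s: 15.8
tool_pos: [0.4379, -0.1549, 0.0167]
tcp_rot: [0.0, 0.075, 0.997, -0.0]
wrist_force: [-0.6, -0.1, 5.8]
width: 0.0473
```

Request:
send_rows(commands=[0,0,-0.02,0,0,0,-0.05,0,0,0,-0.09,0,0,0,-0.13,0,0,0,-0.17,0,0,0,-0.185,0,0,0,-0.185,0])

```text
time_s: 16.5
tool_pos: [0.4389, -0.1554, 0.2036]
tcp_rot: [0.002, 0.075, 0.997, -0.001]
wrist_force: [0.3, -0.2, -1.8]
width: 0.0472
```

```bash
python3 - <<'E'
from h import *
im,d,p=grab('wrist','m')
plan(*lane(.13),.2,92.5)
E
```

```text
t 16.55 psi 171.4 pos [ 0.4376 -0.1548  0.2015] q6 -0.33 w 0.0471 F [-0.3 -0.2 -2.7]| tx -0.1680 ty 0.2217 tz 0.0015 tw 1.377
```

View pics/wrist_m.png

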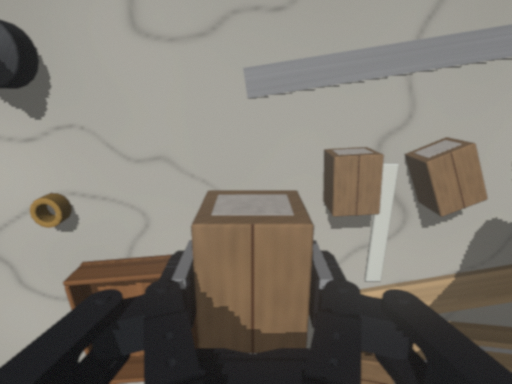

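```bash
python3 - <<'E'
from h import *
plan(*lane(.105),.18,92.5)
E
```

```text
t 16.55 psi 171.4 pos [ 0.4376 -0.1548  0.2015] q6 -0.33 w 0.0471 F [-0.3 -0.2 -2.7]| tx -0.1728 ty 0.1972 tz 0.0215 tw 1.377
```

Request:
send_rows(commands=[-0.01,0.012,0,0.1,-0.025,0.03,0,0.23,-0.043,0.05,0,0.37,-0.062,0.072,0,0.51,-0.082,0.095,0,0.65,-0.102,0.117,0,0.79,-0.122,0.14,0,0.93,-0.142,0.162,0.005,1.07,-0.16,0.183,0.01,1.21,-0.172,0.197,0.015,1.34])

```text
time_s: 17.55
tool_pos: [0.6362, 0.016, 0.1824]
tcp_rot: [-0.002, 0.68, 0.734, -0.001]
wrist_force: [-0.5, -0.2, -2.0]
width: 0.047
```

Request:
send_rows(commands=[0,0,0.01,0.037,0,0,0.015,0.037,0,0,0.02,0.037])

```text
time_s: 17.85
tool_pos: [0.6349, 0.0145, 0.1634]
tcp_rot: [-0.002, 0.691, 0.723, -0.002]
wrist_force: [0.5, -0.3, -1.5]
width: 0.0477
```

```bash
python3 - <<'E'
from h import *
plan(*lane(.105),.123,92.5)
E
```

```text
t 17.85 psi 92.6 pos [0.6349 0.0145 0.1634] q6 1.45 w 0.0477 F [ 0.5 -0.3 -1.5]| tx -0.0003 ty 0.0030 tz 0.0404 tw 0.001
```

Request:
send_rows(commands=[0,0.003,0.015,0,0,0.003,0.028,0,0,0.003,0.036,0,0,0.003,0.039,0,0,0.003,0.039,0,0,0.003,0.039,0])

```text
time_s: 18.45
tool_pos: [0.6402, 0.0145, 0.1278]
tcp_rot: [0.0, 0.691, 0.722, 0.0]
wrist_force: [0.3, 0.7, -1.6]
width: 0.0474
```

```bash
python3 - <<'E'
from h import *
plan(*lane(.105),.123,92.5)
im,d,p=grab('wrist','n')
E
```

```text
t 18.45 psi 92.5 pos [0.6402 0.0145 0.1278] q6 1.45 w 0.0474 F [ 0.3  0.7 -1.6]| tx -0.0000 ty -0.0023 tz 0.0048 tw 0.000
```

View pics/wrist_n.png

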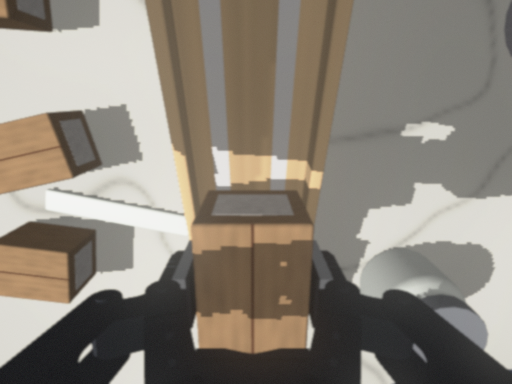

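The carton is centred in the lane. I'll go down another 4 mm, settle and release.

Request:
send_rows(commands=[0,-0.002,0.004,0,0,-0.002,0.004,0,0,-0.002,0.004,0])

```text
time_s: 18.8
tool_pos: [0.6377, 0.0146, 0.1233]
tcp_rot: [-0.0, 0.691, 0.722, -0.0]
wrist_force: [-0.1, 0.2, -1.5]
width: 0.0472
```

Request:
send_rows(commands=[0,0,0,0,0,0,0,0,0,0,0,0,0,0,0,0,0,0,0,0,0,0,0,0], hand=0.066)

```text
time_s: 19.4
tool_pos: [0.6379, 0.0146, 0.1234]
tcp_rot: [0.0, 0.691, 0.722, 0.0]
wrist_force: [-0.1, -0.5, 0.7]
width: 0.0659
```

Request:
send_rows(commands=[0,0,-0.02,0,0,0,-0.05,0,0,0,-0.08,0,0,0,-0.1,0])

```text
time_s: 19.8
tool_pos: [0.6387, 0.0145, 0.2258]
tcp_rot: [0.001, 0.691, 0.722, 0.001]
wrist_force: [0.4, 0.3, -0.5]
width: 0.066
```

```bash
python3 - <<'E'
from h import *
im,d,p=grab('wrist','o'); lanelook(d,p)
plan(.4628,-.0545,.1,180-5.8)
E
```

```text
-20:46 -10:46 0:47 9:47 20:47 30:47 39:47 50:47 60:47 69:47 80:47 90:46 99:28 110:4 120:-1 130:-1 140:-1 150:-1 160:-1 170:-1 180:-1 190:-1 200:-1 210:-1 220:-1 230:-1 
t 19.85 psi 92.5 pos [0.6406 0.0144 0.2294] q6 1.45 w 0.0660 F [ 1.1 -0.5  2.7]| tx -0.0610 ty -0.1806 tz 0.1294 tw -1.426
```

View pics/wrist_o.png

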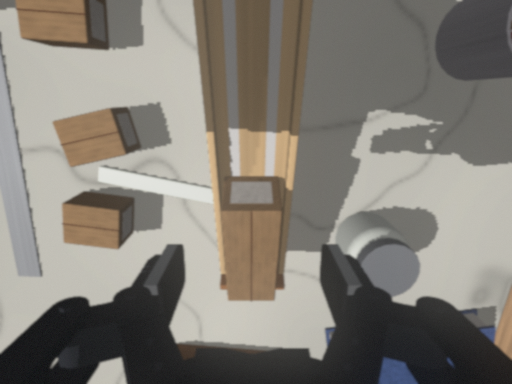

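Two cartons now sit closed up against the stop: their tops are a continuous 47 mm above the bed until s ≈ 98 mm, against about 97 expected. Next is carton B.

Request:
send_rows(commands=[-0.003,-0.012,0,-0.13,-0.01,-0.035,0,-0.27,-0.018,-0.055,0,-0.41,-0.026,-0.08,0.02,-0.55,-0.034,-0.105,0.045,-0.69,-0.042,-0.13,0.07,-0.83,-0.05,-0.15,0.09,-0.97,-0.056,-0.17,0.11,-1.11,-0.061,-0.18,0.12,-1.25,-0.061,-0.18,0.125,-1.39])

```text
time_s: 20.85
tool_pos: [0.4573, -0.0542, 0.0963]
tcp_rot: [-0.002, 0.066, 0.998, 0.0]
wrist_force: [0.0, -0.8, -0.4]
width: 0.0662
```

```bash
python3 - <<'E'
from h import *
plan(.4628,-.0545,.016,180-5.8)
im,d,p=grab('wrist','p'); wcart(d,p)
E
```

```text
t 20.85 psi 172.4 pos [ 0.4573 -0.0542  0.0963] q6 -0.13 w 0.0662 F [ 0.  -0.8 -0.4]| tx -0.0055 ty 0.0004 tz 0.0803 tw -0.031
wrist 6609 [401. 218.] xy [471.2  44.3] size [62.8 48.2] long 14.9 z 0.047
wrist 6322 [253. 224.] xy [461.9 -53.5] size [47.6 62.5] long -5.5 z 0.0469
```

View pics/wrist_p.png

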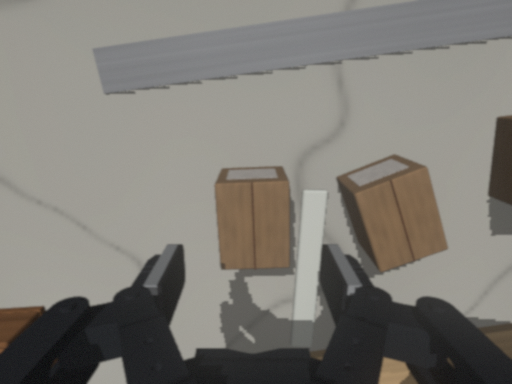

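Request:
send_rows(commands=[-0.0045,0.0,0.02,-0.02,-0.0045,0,0.045,-0.031,-0.0045,0,0.065,-0.031,-0.0045,0,0.076,-0.031,-0.0045,0,0.08,-0.031,-0.0045,0,0.08,-0.031,-0.0045,0,0.08,-0.031])

```text
time_s: 21.6
tool_pos: [0.4661, -0.0551, 0.0191]
tcp_rot: [0.001, 0.053, 0.999, -0.0]
wrist_force: [-0.8, 0.7, -0.4]
width: 0.066
```

```bash
python3 - <<'E'
from h import *
plan(.4622,-.054,.016,180-5.7)
E
```

```text
t 21.60 psi 173.9 pos [ 0.4661 -0.0551  0.0191] q6 -0.15 w 0.0660 F [-0.8  0.7 -0.4]| tx 0.0040 ty 0.0007 tz 0.0031 tw -0.007
```

Request:
send_rows(commands=[0.0035,0.0005,0.002,-0.007,0.0035,0.0005,0.002,-0.007,0.0035,0.0005,0.002,-0.007])

```text
time_s: 21.9
tool_pos: [0.4618, -0.0541, 0.0166]
tcp_rot: [0.0, 0.049, 0.999, -0.0]
wrist_force: [0.1, -0.2, 0.5]
width: 0.066
```

Request:
send_rows(commands=[0,0,0,0,0,0,0,0,0,0,0,0,0,0,0,0,0,0,0,0], hand=0.03, grip_force=50)

```text
time_s: 22.4
tool_pos: [0.4623, -0.0542, 0.0167]
tcp_rot: [0.001, 0.049, 0.999, -0.0]
wrist_force: [-0.2, 0.3, 4.1]
width: 0.0472
```

Request:
send_rows(commands=[0,0,-0.02,0,0,0,-0.05,0,0,0,-0.09,0,0,0,-0.13,0,0,0,-0.17,0,0,0,-0.2,0,0,0,-0.2,0])

```text
time_s: 23.1
tool_pos: [0.4647, -0.0548, 0.2206]
tcp_rot: [0.004, 0.049, 0.999, -0.001]
wrist_force: [0.3, 0.8, -1.1]
width: 0.047
```

```bash
python3 - <<'E'
from h import *
im,d,p=grab('wrist','q')
plan(*lane(.163),.2,92.5)
E
```

```text
t 23.15 psi 174.3 pos [ 0.4631 -0.0544  0.218 ] q6 -0.16 w 0.0475 F [-0.2  0.7 -1.1]| tx -0.1589 ty 0.1431 tz 0.0180 tw 1.428
```

View pics/wrist_q.png

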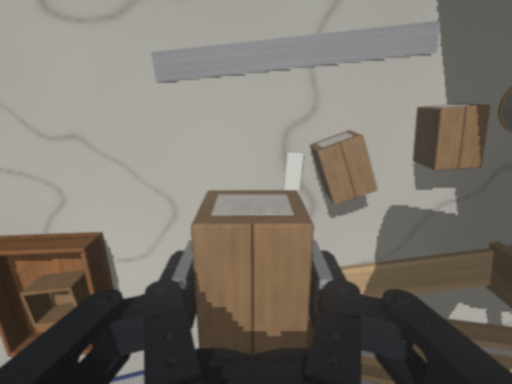

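Request:
send_rows(commands=[-0.01,0.009,0,0.1,-0.023,0.021,0,0.23,-0.04,0.036,0,0.37,-0.057,0.051,0,0.51,-0.075,0.067,0,0.65,-0.093,0.083,0,0.79,-0.112,0.1,0,0.93,-0.13,0.117,0.005,1.07,-0.147,0.132,0.01,1.21,-0.159,0.143,0.015,1.35])

```text
time_s: 24.15
tool_pos: [0.6333, 0.0735, 0.1976]
tcp_rot: [-0.002, 0.665, 0.747, -0.002]
wrist_force: [-0.6, -0.5, -1.7]
width: 0.0477
```

Request:
send_rows(commands=[0,0,0.01,0.078,0,0,0.015,0.078,0,0,0.02,0.078])

```text
time_s: 24.45
tool_pos: [0.6323, 0.0725, 0.1786]
tcp_rot: [-0.002, 0.691, 0.723, -0.002]
wrist_force: [0.2, 0.3, -1.3]
width: 0.0474
```

```bash
python3 - <<'E'
from h import *
plan(*lane(.163),.1465,92.5)
E
```

```text
t 24.45 psi 92.6 pos [0.6323 0.0725 0.1786] q6 1.54 w 0.0474 F [ 0.2  0.3 -1.3]| tx -0.0003 ty 0.0031 tz 0.0321 tw 0.002
```

Request:
send_rows(commands=[0,0.001,0.012,0,0,0.001,0.022,0,0,0.001,0.026,0,0,0.001,0.028,0,0,0.001,0.028,0,0,0.001,0.028,0])

```text
time_s: 25.05
tool_pos: [0.6354, 0.0726, 0.1538]
tcp_rot: [0.0, 0.691, 0.722, 0.0]
wrist_force: [0.1, -0.5, -0.8]
width: 0.0476
```

```bash
python3 - <<'E'
from h import *
plan(*lane(.163),.1465,92.5)
im,d,p=grab('wrist','r')
E
```

```text
t 25.05 psi 92.5 pos [0.6354 0.0726 0.1538] q6 1.54 w 0.0476 F [ 0.1 -0.5 -0.8]| tx -0.0002 ty -0.0001 tz 0.0073 tw 0.000
```

View pics/wrist_r.png

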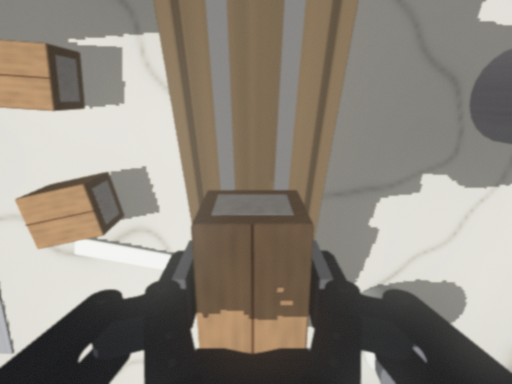

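Request:
send_rows(commands=[0,0,0.004,0,0,0,0.007,0,0,0,0.007,0,0,0,0.007,0])

```text
time_s: 25.5
tool_pos: [0.6349, 0.0726, 0.1461]
tcp_rot: [-0.0, 0.691, 0.722, -0.0]
wrist_force: [-0.4, 0.4, -0.9]
width: 0.0472
```

Request:
send_rows(commands=[0,0,0,0,0,0,0,0,0,0,0,0,0,0,0,0,0,0,0,0,0,0,0,0], hand=0.066)

```text
time_s: 26.1
tool_pos: [0.6351, 0.0726, 0.1464]
tcp_rot: [0.0, 0.691, 0.722, 0.0]
wrist_force: [-0.7, 0.8, 0.2]
width: 0.0659
```

Request:
send_rows(commands=[0,0,-0.02,0,0,0,-0.05,0,0,0,-0.08,0,0,0,-0.1,0])

```text
time_s: 26.5
tool_pos: [0.6359, 0.0726, 0.2488]
tcp_rot: [0.001, 0.691, 0.723, 0.001]
wrist_force: [0.9, 0.4, 0.5]
width: 0.0662
```

```bash
python3 - <<'E'
from h import *
im,d,p=grab('wrist','s'); lanelook(d,p); wcart(d,p)
plan(.4715,.0436,.1,180+15)
E
```

```text
-20:46 -10:46 0:46 9:46 20:47 30:46 39:46 50:47 60:47 69:47 80:47 90:47 99:47 110:47 120:47 130:47 140:47 150:44 160:23 170:-0 180:-1 190:-1 200:-1 210:-1 220:-1 230:-1 240:-1 250:-1 260:-1 269:-1 279:-1 290:-1 
wrist 3031 [77. 80.] xy [449.6 157.2] size [48.1 63.2] long -1.5 z 0.0472
wrist 412 [445.  94.] xy [837.  158.3] size [21.5 71.8] long -84.9 z 0.0477
wrist 2256 [109. 186.] xy [472.1  44.5] size [63.  48.2] long 14.9 z 0.0469
t 26.55 psi 92.5 pos [0.6377 0.0727 0.2524] q6 1.54 w 0.0660 F [0.8 0.3 1.6]| tx -0.0217 ty -0.1673 tz 0.1524 tw -1.789
```

View pics/wrist_s.png

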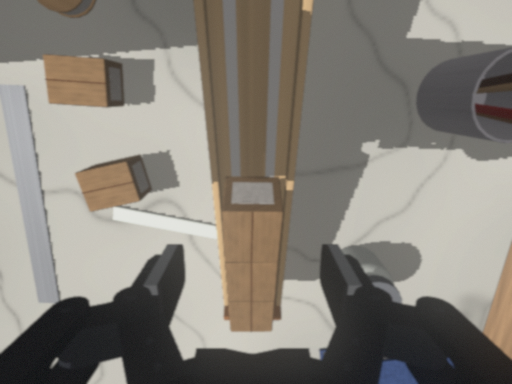

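Request:
send_rows(commands=[0,-0.01,0,-0.14,-0.002,-0.03,0,-0.29,-0.005,-0.05,0,-0.44,-0.008,-0.075,0.02,-0.59,-0.011,-0.1,0.045,-0.74,-0.014,-0.12,0.07,-0.89,-0.017,-0.14,0.09,-1.04,-0.019,-0.155,0.11,-1.19,-0.021,-0.165,0.125,-1.34,-0.021,-0.167,0.13,-1.49])

```text
time_s: 27.55
tool_pos: [0.4656, 0.0442, 0.1139]
tcp_rot: [-0.003, 0.015, 1.0, 0.0]
wrist_force: [-0.2, 0.7, -0.1]
width: 0.0662
```

Request:
send_rows(commands=[0,0,0.01,-0.15,0,0,0.02,-0.3,0,0,0.02,-0.3,0,0,0.02,-0.3])

```text
time_s: 27.95
tool_pos: [0.4688, 0.0443, 0.0962]
tcp_rot: [-0.0, -0.13, 0.992, 0.0]
wrist_force: [0.3, -0.8, -0.2]
width: 0.0662
```

```bash
python3 - <<'E'
from h import *
plan(.4715,.0437,.016,180+15)
im,d,p=grab('wrist','t'); wcart(d,p)
E
```

```text
t 27.95 psi 194.9 pos [0.4688 0.0443 0.0962] q6 -0.30 w 0.0662 F [ 0.3 -0.8 -0.2]| tx -0.0024 ty -0.0013 tz 0.0802 tw -0.002
wrist 6395 [250. 220.] xy [470.9  44.3] size [62.2 48. ] long 15.1 z 0.047
wrist 6474 [421. 230.] xy [448.8 156.9] size [49.6 62. ] long -1.1 z 0.0472
```

View pics/wrist_t.png

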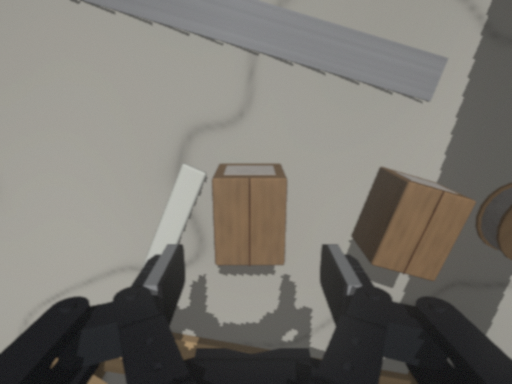

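Request:
send_rows(commands=[-0.0015,-0.0005,0.02,0,-0.0015,-0.0005,0.045,0,-0.0015,-0.0005,0.065,0,-0.0015,-0.0005,0.076,0,-0.0015,-0.0005,0.079,0,-0.0015,-0.0005,0.079,0,-0.0015,-0.0005,0.079,0,-0.0015,-0.0005,0.079,0])

```text
time_s: 28.8
tool_pos: [0.4718, 0.0441, 0.0183]
tcp_rot: [0.001, -0.131, 0.991, -0.0]
wrist_force: [1.0, -0.1, 1.2]
width: 0.066
```

```bash
python3 - <<'E'
from h import *
plan(.4712,.044,.016,180+15)
E
```

```text
t 28.80 psi 195.1 pos [0.4718 0.0441 0.0183] q6 -0.31 w 0.0660 F [ 1.  -0.1  1.2]| tx 0.0007 ty 0.0000 tz 0.0023 tw 0.001
```

Request:
send_rows(commands=[0,0,0.0015,0,0,0,0.0015,0,0,0,0.0015,0])

```text
time_s: 29.1
tool_pos: [0.4708, 0.0442, 0.016]
tcp_rot: [0.0, -0.131, 0.991, -0.0]
wrist_force: [-0.2, 0.3, 0.2]
width: 0.066
```

Request:
send_rows(commands=[0,0,0,0,0,0,0,0,0,0,0,0,0,0,0,0,0,0,0,0], hand=0.03, grip_force=50)

```text
time_s: 29.6
tool_pos: [0.4712, 0.0441, 0.0161]
tcp_rot: [0.0, -0.131, 0.991, -0.0]
wrist_force: [0.5, -0.2, 2.2]
width: 0.0473
```

Request:
send_rows(commands=[0,0,-0.02,0,0,0,-0.05,0,0,0,-0.09,0,0,0,-0.13,0,0,0,-0.17,0,0,0,-0.2,0,0,0,-0.22,0,0,0,-0.22,0])

```text
time_s: 30.4
tool_pos: [0.4725, 0.0442, 0.2384]
tcp_rot: [0.003, -0.131, 0.991, -0.0]
wrist_force: [0.5, -0.2, -1.9]
width: 0.0473
```

```bash
python3 - <<'E'
from h import *
im,d,p=grab('wrist','u')
plan(*lane(.22),.235,92.5)
E
```

```text
t 30.45 psi 195.1 pos [0.4712 0.0442 0.2362] q6 -0.31 w 0.0472 F [ 0.3 -0.6 -3.1]| tx -0.1782 ty 0.0401 tz 0.0012 tw 1.790
```

View pics/wrist_u.png

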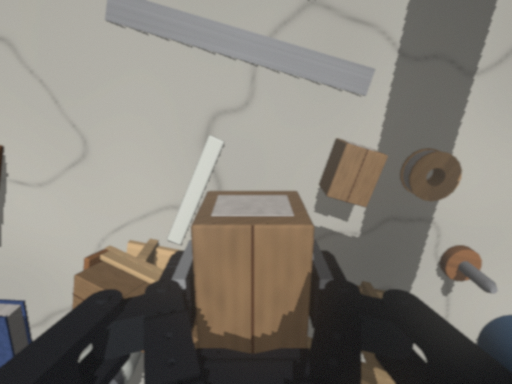

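Request:
send_rows(commands=[-0.01,0.002,0,0.12,-0.022,0.005,0,0.26,-0.038,0.0085,0,0.4,-0.055,0.012,0,0.54,-0.072,0.016,0,0.68,-0.09,0.02,0,0.82,-0.108,0.024,0,0.96,-0.126,0.028,0,1.1,-0.144,0.032,0,1.24,-0.16,0.036,0,1.38])

```text
time_s: 31.45
tool_pos: [0.6148, 0.1208, 0.2321]
tcp_rot: [-0.002, 0.532, 0.847, -0.002]
wrist_force: [-0.7, -0.1, -1.9]
width: 0.047
```

```bash
python3 - <<'E'
from h import *
plan(*lane(.22),.2,92.5)
E
```

```text
t 31.45 psi 115.7 pos [0.6148 0.1208 0.2321] q6 1.21 w 0.0470 F [-0.7 -0.1 -1.9]| tx -0.0002 ty 0.0199 tz 0.0321 tw 0.405
```

Request:
send_rows(commands=[0,0.006,0.005,0.13,0,0.011,0.012,0.26,0,0.015,0.02,0.36,0,0.0175,0.025,0.405,0,0.0175,0.03,0.405,0,0.0175,0.03,0.405,0,0.0175,0.03,0.405])

```text
time_s: 32.15
tool_pos: [0.6307, 0.1281, 0.2045]
tcp_rot: [-0.001, 0.689, 0.724, -0.001]
wrist_force: [-0.7, -0.4, -1.9]
width: 0.0468
```

```bash
python3 - <<'E'
from h import *
plan(*lane(.22),.1685,92.5)
im,d,p=grab('wrist','v')
E
```

```text
t 32.15 psi 92.8 pos [0.6307 0.1281 0.2045] q6 1.62 w 0.0468 F [-0.7 -0.4 -1.9]| tx 0.0011 ty 0.0022 tz 0.0360 tw 0.006
```

View pics/wrist_v.png

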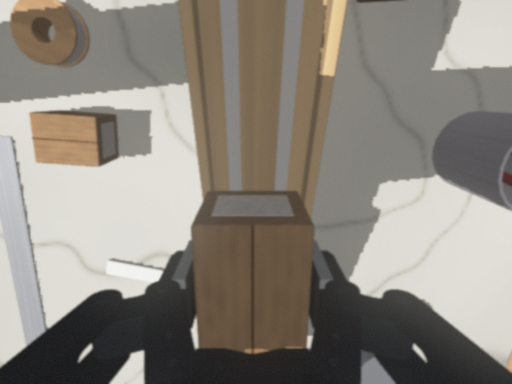

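Request:
send_rows(commands=[0.0005,0.001,0.012,0.005,0.0005,0.001,0.024,0.005,0.0005,0.001,0.031,0.005,0.0005,0.001,0.033,0.005,0.0005,0.001,0.033,0.005,0.0005,0.001,0.033,0.005])

```text
time_s: 32.8
tool_pos: [0.6328, 0.1288, 0.1731]
tcp_rot: [0.0, 0.691, 0.722, 0.0]
wrist_force: [-0.8, 0.6, -1.6]
width: 0.0471
```

```bash
python3 - <<'E'
from h import *
plan(*lane(.22),.1685,92.5)
E
```

```text
t 32.80 psi 92.5 pos [0.6328 0.1288 0.1731] q6 1.63 w 0.0471 F [-0.8  0.6 -1.6]| tx 0.0004 ty 0.0001 tz 0.0046 tw 0.000
```

Request:
send_rows(commands=[0,0,0.0045,0,0,0,0.0045,0,0,0,0.0045,0,0,0,0.0045,0])

```text
time_s: 33.2
tool_pos: [0.6326, 0.1288, 0.1684]
tcp_rot: [0.0, 0.691, 0.722, 0.0]
wrist_force: [-0.5, -0.3, -0.7]
width: 0.0473
```

Request:
send_rows(commands=[0,0,0,0,0,0,0,0,0,0,0,0,0,0,0,0,0,0,0,0,0,0,0,0], hand=0.066)

```text
time_s: 33.8
tool_pos: [0.6326, 0.1288, 0.1683]
tcp_rot: [0.0, 0.691, 0.722, 0.0]
wrist_force: [0.0, 0.1, 0.3]
width: 0.0659
```

Request:
send_rows(commands=[0,0,-0.02,0,0,0,-0.05,0,0,0,-0.08,0,0,0,-0.1,0])

```text
time_s: 34.2
tool_pos: [0.6333, 0.1289, 0.2709]
tcp_rot: [0.001, 0.691, 0.723, 0.001]
wrist_force: [0.7, 0.3, -0.3]
width: 0.0661
```

```bash
python3 - <<'E'
from h import *
im,d,p=grab('wrist','w'); lanelook(d,p); wcart(d,p)
plan(.4495,.1562,.1,180-1)
E
```

```text
-10:46 0:46 9:46 20:46 30:46 39:46 50:47 60:46 69:47 80:47 90:47 99:47 110:47 120:47 130:47 140:47 150:47 160:47 170:47 180:47 190:47 200:47 210:40 220:16 230:-1 240:-1 250:-1 260:-1 269:-1 279:-1 290:-1 300:-1 310:-1 320:-0 330:-1 339:-0 350:-0 
wrist 2322 [ 95. 133.] xy [449.5 157.1] size [48.3 62.9] long -1.3 z 0.0471
t 34.25 psi 92.5 pos [0.635  0.1291 0.2744] q6 1.63 w 0.0656 F [1.8 0.  2.2]| tx 0.0353 ty -0.1841 tz 0.1744 tw -1.509
```

View pics/wrist_w.png

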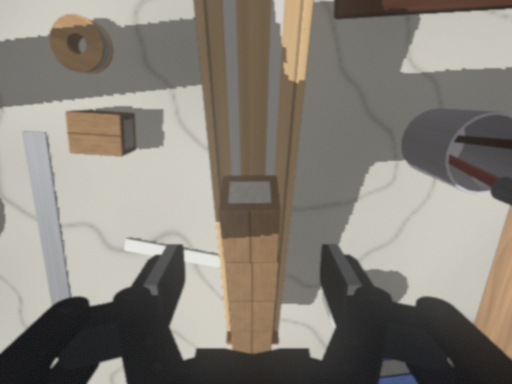

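Request:
send_rows(commands=[0.003,-0.01,0,-0.14,0.006,-0.035,0,-0.29,0.01,-0.06,0.02,-0.44,0.015,-0.085,0.05,-0.59,0.02,-0.11,0.08,-0.74,0.025,-0.135,0.11,-0.89,0.03,-0.155,0.13,-1.04,0.033,-0.172,0.145,-1.19,0.035,-0.182,0.16,-1.34,0.035,-0.182,0.17,-1.48])

```text
time_s: 35.25
tool_pos: [0.446, 0.1556, 0.0965]
tcp_rot: [-0.002, 0.02, 1.0, -0.0]
wrist_force: [-1.0, -0.3, 0.1]
width: 0.0663
```

Request:
send_rows(commands=[0,0,0.005,-0.03,0,0,0.005,-0.03,0,0,0.005,-0.03])

```text
time_s: 35.55
tool_pos: [0.4498, 0.1558, 0.0937]
tcp_rot: [0.0, 0.009, 1.0, 0.0]
wrist_force: [-0.4, -0.9, 0.2]
width: 0.0663
```

```bash
python3 - <<'E'
from h import *
plan(.4495,.1565,.016,180-1.2)
im,d,p=grab('wrist','x'); wcart(d,p)
E
```

```text
t 35.55 psi 178.9 pos [0.4498 0.1558 0.0937] q6 0.22 w 0.0663 F [-0.4 -0.9  0.2]| tx 0.0004 ty 0.0007 tz 0.0777 tw 0.002
wrist 6618 [253. 217.] xy [448.7 157.1] size [48.2 61.9] long -1.3 z 0.0469
```

View pics/wrist_x.png

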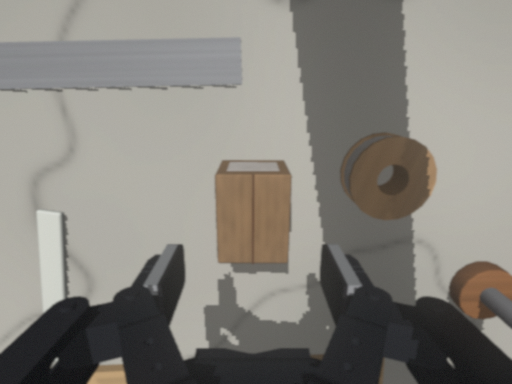

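Request:
send_rows(commands=[0.001,0.001,0.02,0,0.001,0.001,0.045,0,0.001,0.001,0.065,0,0.001,0.001,0.074,0,0.001,0.001,0.077,0,0.001,0.001,0.077,0,0.001,0.001,0.077,0,0.001,0.001,0.077,0])

```text
time_s: 36.4
tool_pos: [0.4493, 0.157, 0.0173]
tcp_rot: [0.001, 0.008, 1.0, 0.0]
wrist_force: [-0.5, 0.2, -0.4]
width: 0.0659
```

Request:
send_rows(commands=[0,0,0,0,0,0,0,0,0,0,0,0,0,0,0,0,0,0,0,0])

```text
time_s: 36.9
tool_pos: [0.4482, 0.1568, 0.0163]
tcp_rot: [-0.0, 0.008, 1.0, -0.0]
wrist_force: [-0.3, 0.4, 0.2]
width: 0.0658
```

```bash
python3 - <<'E'
from h import *
plan(.449,.157,.016,180-1.2)
E
```

```text
t 36.90 psi 179.0 pos [0.4482 0.1568 0.0163] q6 0.22 w 0.0658 F [-0.3  0.4  0.2]| tx -0.0008 ty 0.0002 tz 0.0003 tw 0.004
```

Request:
send_rows(commands=[0,0,0,0,0,0,0,0,0,0,0,0,0,0,0,0,0,0,0,0], hand=0.03, grip_force=50)

```text
time_s: 37.4
tool_pos: [0.4485, 0.1568, 0.0165]
tcp_rot: [0.0, 0.008, 1.0, 0.0]
wrist_force: [-0.1, 0.6, 1.7]
width: 0.0474
```

Request:
send_rows(commands=[0,0,-0.02,0,0,0,-0.05,0,0,0,-0.09,0,0,0,-0.13,0,0,0,-0.17,0,0,0,-0.21,0,0,0,-0.24,0,0,0,-0.24,0])

```text
time_s: 38.2
tool_pos: [0.4511, 0.1574, 0.261]
tcp_rot: [0.004, 0.008, 1.0, 0.001]
wrist_force: [0.4, 0.1, -0.9]
width: 0.0473
```

```bash
python3 - <<'E'
from h import *
im,d,p=grab('wrist','y')
plan(*lane(.278),.255,92.5)
E
```

```text
t 38.25 psi 179.0 pos [0.4496 0.1571 0.2583] q6 0.22 w 0.0477 F [-0.5 -0.1 -1.7]| tx -0.1802 ty 0.0332 tz 0.0033 tw 1.510
```

View pics/wrist_y.png

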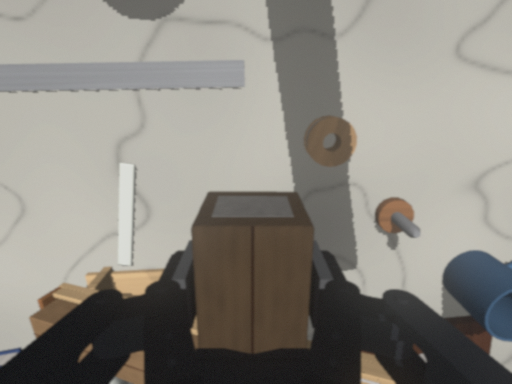

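Request:
send_rows(commands=[-0.01,0.002,0,0.12,-0.022,0.004,0,0.26,-0.038,0.007,0,0.4,-0.057,0.0105,0,0.54,-0.077,0.014,0,0.68,-0.097,0.018,0,0.82,-0.119,0.022,0,0.96,-0.141,0.026,0,1.1,-0.16,0.0295,0,1.24,-0.178,0.033,0,1.38])

```text
time_s: 39.25
tool_pos: [0.626, 0.1866, 0.2529]
tcp_rot: [-0.002, 0.645, 0.764, -0.002]
wrist_force: [-0.2, -0.1, -1.5]
width: 0.0474
```

```bash
python3 - <<'E'
from h import *
plan(*lane(.278),.225,92.5)
E
```

```text
t 39.25 psi 99.6 pos [0.626  0.1866 0.2529] q6 1.59 w 0.0474 F [-0.2 -0.1 -1.5]| tx -0.0001 ty 0.0043 tz 0.0279 tw 0.125
```

Request:
send_rows(commands=[0,0.002,0.008,0.125,0,0.002,0.017,0.125,0,0.002,0.024,0.125,0,0.002,0.026,0.125,0,0.002,0.026,0.125,0,0.002,0.026,0.125])

```text
time_s: 39.85
tool_pos: [0.6285, 0.1871, 0.2306]
tcp_rot: [0.0, 0.689, 0.724, 0.0]
wrist_force: [0.3, -0.4, -0.8]
width: 0.0473
```

```bash
python3 - <<'E'
from h import *
plan(*lane(.278),.192,92.5)
im,d,p=grab('wrist','z')
E
```

```text
t 39.85 psi 92.8 pos [0.6285 0.1871 0.2306] q6 1.71 w 0.0473 F [ 0.3 -0.4 -0.8]| tx 0.0000 ty 0.0018 tz 0.0386 tw 0.006
```

View pics/wrist_z.png

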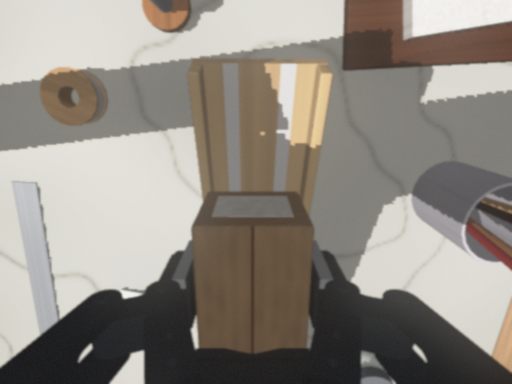

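Request:
send_rows(commands=[0,0.0015,0.012,0.006,0,0.0015,0.024,0.006,0,0.0015,0.032,0.006,0,0.0015,0.036,0.006,0,0.0015,0.036,0.006,0,0.0015,0.036,0.006,0,0.0015,0.036,0.006])

```text
time_s: 40.6
tool_pos: [0.6306, 0.1873, 0.1949]
tcp_rot: [0.0, 0.692, 0.722, 0.0]
wrist_force: [0.7, 0.2, -0.2]
width: 0.0472
```

```bash
python3 - <<'E'
from h import *
plan(*lane(.278),.192,92.5)
E
```

```text
t 40.60 psi 92.5 pos [0.6306 0.1873 0.1949] q6 1.72 w 0.0472 F [ 0.7  0.2 -0.2]| tx -0.0001 ty -0.0003 tz 0.0029 tw -0.001
```

Request:
send_rows(commands=[0,0,0.0025,0,0,0,0.0025,0,0,0,0.0025,0])

```text
time_s: 40.9
tool_pos: [0.6302, 0.1872, 0.1919]
tcp_rot: [0.0, 0.692, 0.722, 0.0]
wrist_force: [-0.0, 0.1, -1.2]
width: 0.0473
```

Request:
send_rows(commands=[0,0,0,0,0,0,0,0,0,0,0,0,0,0,0,0,0,0,0,0,0,0,0,0], hand=0.066)

```text
time_s: 41.5
tool_pos: [0.6302, 0.1872, 0.1919]
tcp_rot: [0.0, 0.692, 0.722, 0.0]
wrist_force: [0.3, -1.2, 0.3]
width: 0.0662
```

Request:
send_rows(commands=[0,0,-0.02,0,0,0,-0.05,0,0,0,-0.07,0,0,0,-0.07,0])

```text
time_s: 41.9
tool_pos: [0.6325, 0.1877, 0.266]
tcp_rot: [0.002, 0.692, 0.722, 0.003]
wrist_force: [1.1, 0.6, 0.0]
width: 0.0657
```

```bash
python3 - <<'E'
from h import *
im,d,p=grab('wrist','aa'); lanelook(d,p); wcart(d,p,.026)
plan(.430,.2535,.1,180)
E
```

```text
90:46 99:47 110:47 120:47 130:47 140:47 150:47 160:47 170:47 180:47 190:47 200:47 210:47 220:47 230:47 240:47 250:47 260:47 269:35 279:10 290:-1 300:-1 310:-1 320:-1 330:-1 339:-1 350:-1 360:-0 370:-2 
wrist 1956 [80. 98.] xy [429.7 254.8] size [59.7 59.3] long 21.0 z 0.0252
t 41.95 psi 92.5 pos [0.6314 0.1875 0.2637] q6 1.72 w 0.0664 F [-0.1 -0.5 -0.9]| tx 0.0746 ty -0.1984 tz 0.1637 tw -1.528
```

View pics/wrist_aa.png

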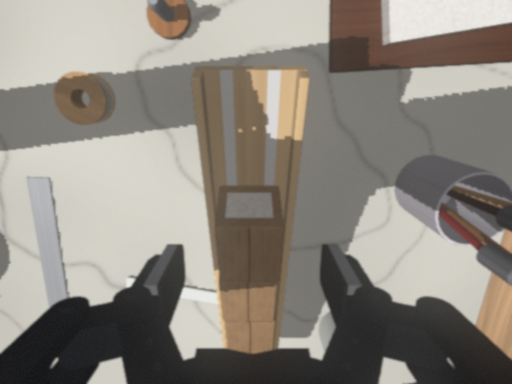

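All five cartons are in one closed-up row: their tops are continuous to s ≈ 270 mm, against 269.5 expected. Now the reel.

Request:
send_rows(commands=[0.005,-0.01,0,-0.14,0.012,-0.035,0,-0.29,0.022,-0.06,0,-0.44,0.032,-0.085,0.03,-0.59,0.042,-0.11,0.06,-0.74,0.052,-0.135,0.09,-0.89,0.06,-0.16,0.12,-1.04,0.068,-0.18,0.14,-1.19,0.074,-0.196,0.155,-1.34,0.074,-0.196,0.16,-1.48], hand=0.08)

```text
time_s: 42.95
tool_pos: [0.4253, 0.2515, 0.0978]
tcp_rot: [-0.004, 0.02, 1.0, -0.002]
wrist_force: [-1.0, -0.3, -1.1]
width: 0.08
```

Request:
send_rows(commands=[0,0,0.0,-0.05,0,0,0.0,-0.05,0,0,0.0,-0.05,0,0,0.0,-0.05])

```text
time_s: 43.35
tool_pos: [0.4311, 0.2526, 0.1015]
tcp_rot: [-0.0, -0.001, 1.0, -0.0]
wrist_force: [0.1, -0.1, -1.0]
width: 0.0799
```

```bash
python3 - <<'E'
from h import *
plan(.4298,.2545,-.003,180)
im,d,p=grab('wrist','ab'); wcart(d,p,.026)
im,d,p=grab('top','ab')
P=cloud(d,p); Z=P[...,2]; m=np.zeros(Z.shape,bool); m[170:195,140:162]=1
for lo,hi in ((.012,.022),(.03,.08)):
    q=P[m&(Z>lo)&(Z<hi)]; print(len(q),cv2.minEnclosingCircle((q[:,:2]*1000).astype(np.float32)))
E
```

```text
t 43.35 psi 180.1 pos [0.4311 0.2526 0.1015] q6 0.40 w 0.0799 F [ 0.1 -0.1 -1. ]| tx 0.0013 ty 0.0019 tz 0.1045 tw 0.001
wrist 4306 [254. 202.] xy [429.  254.7] size [59.1 59.3] long -35.5 z 0.0249
111 ((532.8372802734375, 345.71868896484375), 23.43284034729004)
38 ((531.685302734375, 346.26727294921875), 7.385645389556885)
```

View pics/wrist_ab.png

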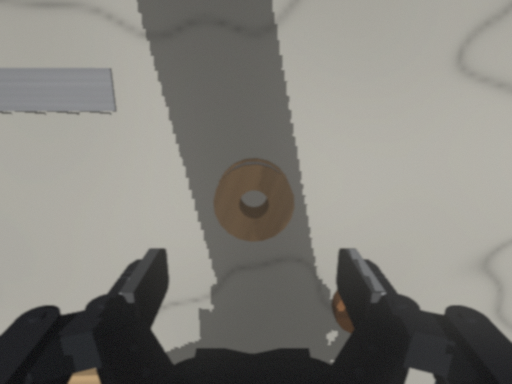

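```bash
python3 - <<'E'
from h import *
for t in 'u x y aa'.split():
    im,d,p=load(f'wrist_{t}.npz'); P=cloud(d,p); Z=P[...,2]
    near=(np.hypot(P[...,0]-.532,P[...,1]-.346)<.035)&(d>0)
    for lo,hi in ((.013,.019),(.02,.063),(.066,.075)):
        q=P[near&(Z>lo)&(Z<hi)]
        if len(q)>8: c=cv2.minEnclosingCircle((q[:,:2]*1000).astype(np.float32)); print(t,lo,len(q),np.round(c[0],1),round(c[1],1),np.round(q.mean(0),4))
E
```

```text
u 0.013 714 [530.3 349.1] 24.4 [0.5288 0.345  0.0154]
u 0.02 405 [530.1 348.1] 8.1 [0.5286 0.3439 0.043 ]
u 0.066 75 [530.5 348. ] 5.9 [0.5305 0.3476 0.0684]
x 0.013 1699 [530.8 348.6] 24.2 [0.5277 0.3436 0.0152]
x 0.02 617 [530.3 347.5] 8.1 [0.528  0.3436 0.0329]
y 0.013 706 [530.9 349.3] 23.9 [0.5281 0.3463 0.0152]
y 0.02 279 [530.5 348.7] 8.0 [0.5272 0.345  0.0437]
y 0.066 68 [530.1 348.8] 5.6 [0.5301 0.3485 0.0684]
aa 0.013 1004 [531.7 348.5] 23.9 [0.5345 0.3432 0.0152]
aa 0.02 249 [532.  348.1] 8.0 [0.5358 0.3447 0.0449]
aa 0.066 68 [532.5 346.1] 5.7 [0.5324 0.3463 0.0682]
```

```bash
python3 - <<'E'
from h import *
for t,tp in (('y',(.4496,.1571,.2583)),('u',(.4712,.0442,.2362)),('q',(.4631,-.0544,.218))):
    im,d,p=load(f'wrist_{t}.npz'); P=cloud(d,p); Z=P[...,2]
    print(t, 'cam', -p['R'].T@p['t'])
    m=((abs(Z-(tp[2]+.031))<.006)&(np.hypot(P[...,0]-tp[0],P[...,1]-tp[1])<.06)&(d>0)).astype(np.uint8)
    m[:185]=0; m[:, :190]=0; m[:,316:]=0
    q=P[m>0]; r=cv2.minAreaRect((q[:,:2]*1000).astype(np.float32)); print(len(q),r, q[:,2].mean()-tp[2])
E
```

```text
y cam [0.37265152 0.15878373 0.40199836]
15400 ((451.1335144042969, 157.95431518554688), (52.85415267944336, 62.22347640991211), 88.54935455322266) 0.032941479581976574
u cam [0.39720335 0.02480973 0.37964009]
15559 ((472.05181884765625, 45.312522888183594), (62.2616081237793, 52.7252082824707), 15.211176872253418) 0.03285640342280269
q cam [ 0.3867063  -0.04660028  0.36156419]
15572 ((464.2856140136719, -53.88949203491211), (52.746028900146484, 62.46171569824219), 84.614990234375) 0.03252344361189066
```

Request:
send_rows(commands=[0.0018,0.0019,0.025,0,0.0018,0.0019,0.055,0,0.0018,0.0019,0.08,0,0.0018,0.0019,0.093,0,0.0018,0.0019,0.099,0,0.0018,0.0019,0.1,0,0.0018,0.0019,0.1,0,0.0018,0.0019,0.1,0])

```text
time_s: 44.25
tool_pos: [0.4306, 0.2551, 0.003]
tcp_rot: [0.001, -0.001, 1.0, 0.001]
wrist_force: [0.2, 0.1, 0.6]
width: 0.0802
```

Request:
send_rows(commands=[0,0,0,0,0,0,0,0,0,0,0,0])

```text
time_s: 44.55
tool_pos: [0.4296, 0.2547, 0.0022]
tcp_rot: [0.0, -0.001, 1.0, 0.0]
wrist_force: [0.2, 0.8, -0.6]
width: 0.08
```

```bash
python3 - <<'E'
from h import *
plan(.4293,.2545,.0,180)
E
```

```text
t 44.55 psi 180.1 pos [0.4296 0.2547 0.0022] q6 0.40 w 0.0800 F [ 0.2  0.8 -0.6]| tx 0.0003 ty -0.0002 tz 0.0022 tw 0.002
```

Request:
send_rows(commands=[0,0,0.002,0,0,0,0.002,0,0,0,0.002,0,0,0,0.002,0,0,0,0.002,0], hand=0.04, grip_force=60)

```text
time_s: 45.05
tool_pos: [0.4296, 0.2547, 0.0004]
tcp_rot: [0.0, -0.001, 1.0, 0.0]
wrist_force: [-0.9, -0.9, 5.1]
width: 0.0583
```

Request:
send_rows(commands=[0,0,0,0,0,0,0,0,0,0,-0.02,0,0,0,-0.05,0,0,0,-0.09,0,0,0,-0.12,0,0,0,-0.13,0,0,0,-0.13,0])

```text
time_s: 45.85
tool_pos: [0.4305, 0.2551, 0.1311]
tcp_rot: [0.002, -0.001, 1.0, 0.001]
wrist_force: [0.9, -0.7, -0.5]
width: 0.0583
```

```bash
python3 - <<'E'
from h import *
plan(.4293+.1014,.3472,.130,180)
im,d,p=grab('wrist','ac')
E
```

```text
t 45.85 psi 180.1 pos [0.4305 0.2551 0.1311] q6 0.40 w 0.0583 F [ 0.9 -0.7 -0.5]| tx -0.1004 ty 0.0919 tz 0.0011 tw 0.002
```

View pics/wrist_ac.png

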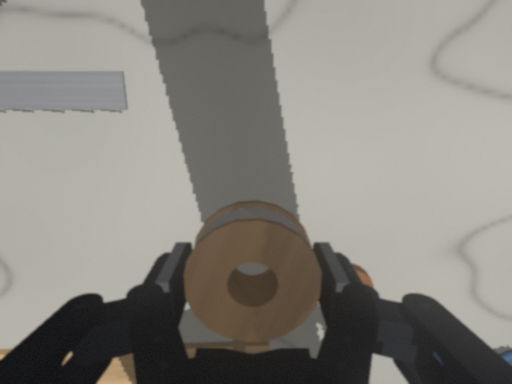

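Request:
send_rows(commands=[-0.01,0.009,0,0,-0.03,0.027,0,0,-0.055,0.05,0,0,-0.078,0.071,0,0,-0.092,0.084,0,0,-0.1,0.092,0,0,-0.1,0.092,0,0,-0.1,0.092,0,0,-0.1,0.092,0,0,-0.1,0.092,0,0])

```text
time_s: 46.9
tool_pos: [0.5284, 0.3461, 0.1297]
tcp_rot: [-0.0, -0.001, 1.0, -0.0]
wrist_force: [-0.7, 0.2, -0.4]
width: 0.0584
```

```bash
python3 - <<'E'
from h import *
plan(.531,.3472,.07,180)
im,d,p=grab('wrist','ad')
im,d,p=grab('scene','ad')
cv2.imwrite('pics/scz.png',cv2.resize(im[100:260,200:420,::-1],None,fx=3.5,fy=3.5,interpolation=cv2.INTER_CUBIC))
E
```

```text
t 46.90 psi 180.1 pos [0.5284 0.3461 0.1297] q6 0.48 w 0.0584 F [-0.7  0.2 -0.4]| tx -0.0026 ty 0.0011 tz 0.0597 tw 0.002
```

View pics/wrist_ad.png

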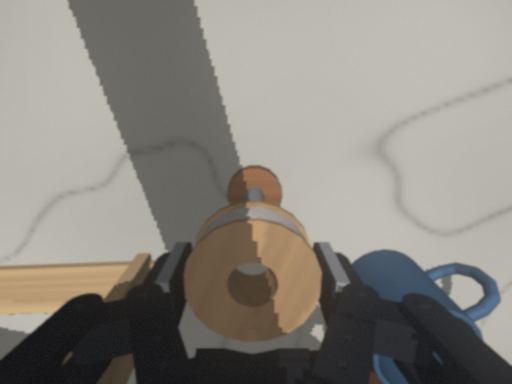

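View pics/scz.png

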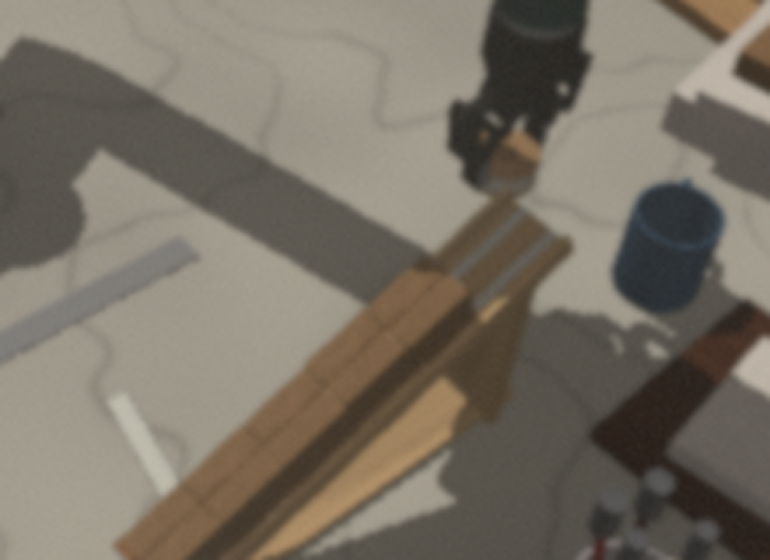

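```bash
python3 - <<'E'
from h import *
im,d,p=load('wrist_ad.npz'); P=cloud(d,p); Z=P[...,2]
near=(np.hypot(P[...,0]-.532,P[...,1]-.346)<.035)&(d>0)
for lo,hi in ((.013,.019),(.02,.063)):
    q=P[near&(Z>lo)&(Z<hi)]; print(lo,len(q),q[:,:2].min(0),q[:,:2].max(0),(q[:,1].min()+q[:,1].max())/2)
q=P[(abs(Z-.156)<.004)&(d>0)&(np.hypot(P[...,0]-.528,P[...,1]-.346)<.034)]
c=cv2.minAreaRect((q[:,:2]*1000).astype(np.float32)); print('reel',c,np.median(q[:,2]))
E
```

```text
0.013 1354 [0.50747649 0.3253426 ] [0.54043091 0.37281375] 0.34907817367043353
0.02 198 [0.5227965  0.34109607] [0.53121852 0.3569388 ] 0.3490174361412867
reel ((527.8089599609375, 347.62750244140625), (60.094703674316406, 61.99677276611328), 38.43301773071289) 0.1542277984398896
```

Request:
send_rows(commands=[-0.0026,0.0014,0.01,0,-0.0026,0.0014,0.02,0,-0.0026,0.0014,0.03,0,-0.0026,0.0014,0.04,0,-0.0026,0.0014,0.046,0,-0.0026,0.0014,0.048,0,-0.0026,0.0014,0.048,0,-0.0026,0.0014,0.048,0,-0.0026,0.0014,0.048,0])

```text
time_s: 47.9
tool_pos: [0.5323, 0.3485, 0.0824]
tcp_rot: [0.001, -0.001, 1.0, 0.0]
wrist_force: [-0.6, 0.6, -1.1]
width: 0.0584
```

```bash
python3 - <<'E'
from h import *
plan(.531,.3475,.016,180)
E
```

```text
t 47.90 psi 180.1 pos [0.5323 0.3485 0.0824] q6 0.48 w 0.0584 F [-0.6  0.6 -1.1]| tx 0.0013 ty -0.0010 tz 0.0664 tw 0.002
```

Request:
send_rows(commands=[0.001,-0.001,0,0,0.001,-0.001,0.005,0,0.001,-0.001,0.01,0,0.001,-0.001,0.015,0,0.001,-0.001,0.02,0,0.001,-0.001,0.02,0])

```text
time_s: 48.5
tool_pos: [0.5299, 0.3468, 0.0605]
tcp_rot: [-0.001, -0.001, 1.0, -0.001]
wrist_force: [-0.1, 0.0, -0.5]
width: 0.0588
```

```bash
python3 - <<'E'
from h import *
plan(.531,.3475,.0165,180)
grab('wrist','ae')
E
```

```text
t 48.50 psi 180.1 pos [0.5299 0.3468 0.0605] q6 0.48 w 0.0588 F [-0.1  0.  -0.5]| tx -0.0011 ty 0.0007 tz 0.0440 tw 0.002
```

View pics/wrist_ae.png

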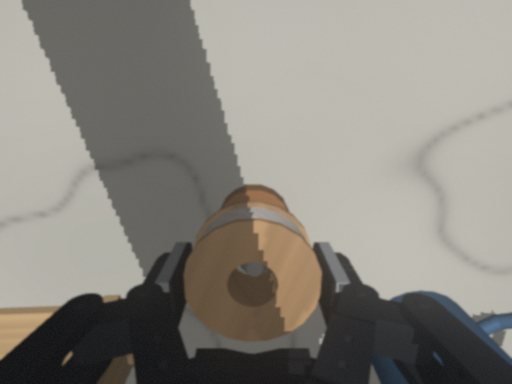

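Request:
send_rows(commands=[-0.0005,0.0003,0.005,0,-0.0005,0.0003,0.01,0,-0.0005,0.0003,0.015,0,-0.0005,0.0003,0.02,0,-0.0005,0.0003,0.02,0])

```text
time_s: 49.05
tool_pos: [0.5305, 0.3471, 0.0407]
tcp_rot: [-0.001, -0.001, 1.0, -0.0]
wrist_force: [-0.2, 0.7, -0.6]
width: 0.0587
```

```bash
python3 - <<'E'
from h import *
plan(.531,.3475,.0165,180)
grab('wrist','af')
E
```

```text
t 49.05 psi 180.1 pos [0.5305 0.3471 0.0407] q6 0.48 w 0.0587 F [-0.2  0.7 -0.6]| tx -0.0005 ty 0.0004 tz 0.0242 tw 0.002
```

View pics/wrist_af.png

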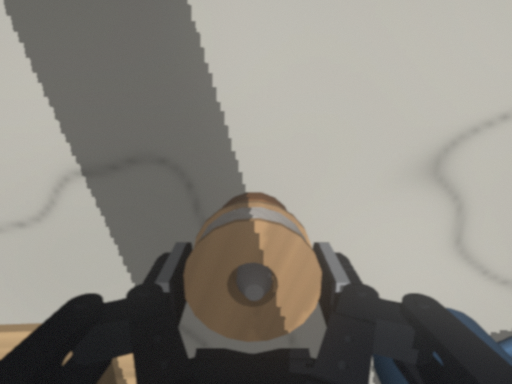

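The spindle tip shows inside the bore at (253,285). I'll carry on down to the foot.

Request:
send_rows(commands=[0,0,0.006,0,0,0,0.012,0,0,0,0.018,0,0,0,0.022,0,0,0,0.024,0,0,0,0.024,0])

```text
time_s: 49.7
tool_pos: [0.531, 0.3473, 0.0173]
tcp_rot: [-0.0, -0.001, 1.0, -0.0]
wrist_force: [-0.8, -0.5, -0.1]
width: 0.0588
```

```bash
python3 - <<'E'
from h import *
plan(.531,.3475,.0165,180)
E
```

```text
t 49.70 psi 180.1 pos [0.531  0.3473 0.0173] q6 0.48 w 0.0588 F [-0.8 -0.5 -0.1]| tx -0.0000 ty 0.0002 tz 0.0008 tw 0.002
```

Request:
send_rows(commands=[0,0,0.0005,0,0,0,0.0005,0,0,0,0.0005,0,0,0,0.0005,0], hand=0.078)

```text
time_s: 50.1
tool_pos: [0.5316, 0.3477, 0.0177]
tcp_rot: [0.0, -0.001, 1.0, 0.0]
wrist_force: [0.7, -0.4, -0.5]
width: 0.0778
```

Request:
send_rows(commands=[0,0,-0.02,0,0,0,-0.05,0,0,0,-0.09,0,0,0,-0.13,0,0,0,-0.18,0,0,0,-0.2,0])

```text
time_s: 50.7
tool_pos: [0.5337, 0.3488, 0.2235]
tcp_rot: [0.004, -0.001, 1.0, 0.002]
wrist_force: [0.8, 0.9, -0.1]
width: 0.0782
```

```bash
python3 - <<'E'
from h import *
plan(.4517,-.3888,.15,180)
im,d,p=grab('wrist','ag')
P=cloud(d,p); Z=P[...,2]
near=(np.hypot(P[...,0]-.532,P[...,1]-.346)<.04)&(d>0)
q=P[near&(abs(Z-.042)<.004)]; print('reel',cv2.minAreaRect((q[:,:2]*1000).astype(np.float32)),np.median(q[:,2]))
q=P[near&(Z>.052)&(Z<.075)]; print('spin',len(q),cv2.minEnclosingCircle((q[:,:2]*1000).astype(np.float32)),q[:,2].max())
E
```

```text
t 50.70 psi 180.1 pos [0.5337 0.3488 0.2235] q6 0.48 w 0.0782 F [ 0.8  0.9 -0.1]| tx 0.0837 ty -0.7374 tz 0.0735 tw 0.002
reel ((530.826904296875, 349.0306396484375), (58.46061706542969, 59.501834869384766), 89.00019073486328) 0.04094488687809468
spin 218 ((531.0521850585938, 349.0021057128906), 7.9549946784973145) 0.07034923682497818
```

View pics/wrist_ag.png

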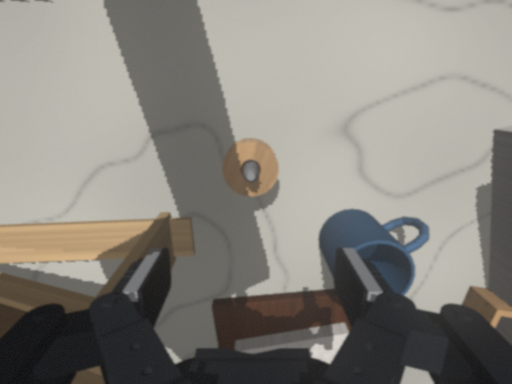

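Request:
send_rows(commands=[0.004,-0.03,0,0,0.009,-0.075,0,0,0.014,-0.12,0,0,0.019,-0.165,0,0,0.024,-0.21,0,0,0.029,-0.255,0,0,0.034,-0.3,0,0,0.039,-0.345,0,0,0.044,-0.39,0,0,0.049,-0.435,0,0], hand=0.055)

```text
time_s: 51.75
tool_pos: [0.4826, -0.0892, 0.2173]
tcp_rot: [0.0, -0.001, 1.0, -0.0]
wrist_force: [0.5, -0.2, 0.7]
width: 0.0551
```

```bash
python3 - <<'E'
from h import *
plan(.4517,-.3888,.12,180)
E
```

```text
t 51.75 psi 180.1 pos [ 0.4826 -0.0892  0.2173] q6 -0.32 w 0.0551 F [ 0.5 -0.2  0.7]| tx 0.0316 ty -0.2995 tz 0.0973 tw 0.002
```

Request:
send_rows(commands=[0.005,-0.04,0,0,0.01,-0.085,0,0,0.015,-0.13,0,0,0.02,-0.175,0.01,0,0.025,-0.22,0.03,0,0.029,-0.26,0.06,0,0.031,-0.285,0.08,0,0.0316,-0.297,0.095,0,0.0316,-0.299,0.097,0,0.0316,-0.299,0.097,0])

```text
time_s: 52.75
tool_pos: [0.4522, -0.3857, 0.1201]
tcp_rot: [-0.0, -0.001, 1.0, 0.001]
wrist_force: [0.3, 0.4, 0.8]
width: 0.0549
```

Request:
send_rows(commands=[0,0,0,0,0,0,0,0])

```text
time_s: 52.95
tool_pos: [0.4533, -0.386, 0.1218]
tcp_rot: [0.001, -0.002, 1.0, -0.001]
wrist_force: [0.5, -0.8, 0.3]
width: 0.0548
```

```bash
cat >> h.py <<'E'
def disc(d,p,x,y,z,r,tol=.004):
    P=cloud(d,p); q=P[(d>0)&(abs(P[...,2]-z)<tol)&(np.hypot(P[...,0]-x,P[...,1]-y)<r)]
    c=cv2.minAreaRect((q[:,:2]*1000).astype(np.float32)); print('disc',len(q),np.round(c[0],1),np.round(c[1],1),np.round(np.median(q[:,2]),4))
E
python3 - <<'E'
from h import *
plan(.4517,-.3888,.0,180)
im,d,p=grab('wrist','ah'); disc(d,p,.4517,-.3888,.022,.03)
im,d,p=grab('top','ah'); disc(d,p,.4517,-.3888,.022,.03)
E
```

```text
t 52.95 psi 180.2 pos [ 0.4533 -0.386   0.1218] q6 -0.82 w 0.0548 F [ 0.5 -0.8  0.3]| tx 0.0016 ty -0.0028 tz 0.1218 tw 0.004
disc 914 [ 449.8 -388.3] [34.8 35.1] 0.0207
disc 30 [ 444.8 -382.9] [33.1 16.2] 0.0203
```

View pics/wrist_ah.png

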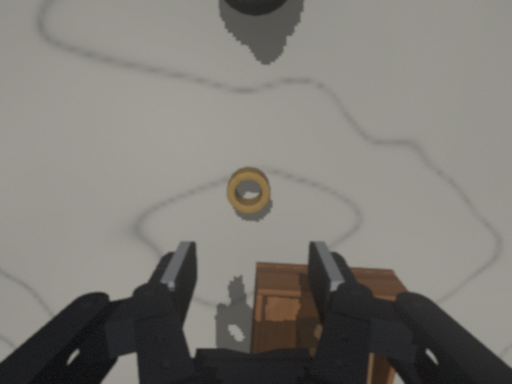

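Request:
send_rows(commands=[0.003,-0.0022,0.015,0,0.003,-0.0022,0.035,0,0.003,-0.0022,0.05,0,0.003,-0.0022,0.055,0,0.003,-0.0022,0.055,0,0.003,-0.0022,0.055,0,0.003,-0.0022,0.055,0])

```text
time_s: 53.75
tool_pos: [0.45, -0.3895, 0.0663]
tcp_rot: [0.001, -0.001, 1.0, -0.001]
wrist_force: [0.4, 0.3, 0.5]
width: 0.0549
```

```bash
python3 - <<'E'
from h import *
plan(.4502,-.3887,.0,180)
im,d,p=grab('wrist','ai'); disc(d,p,.4502,-.3888,.022,.03)
E
```

```text
t 53.75 psi 180.1 pos [ 0.45   -0.3895  0.0663] q6 -0.82 w 0.0549 F [0.4 0.3 0.5]| tx -0.0002 ty 0.0008 tz 0.0663 tw 0.002
disc 1417 [ 450.3 -388.2] [35.  35.1] 0.0207
```

View pics/wrist_ai.png

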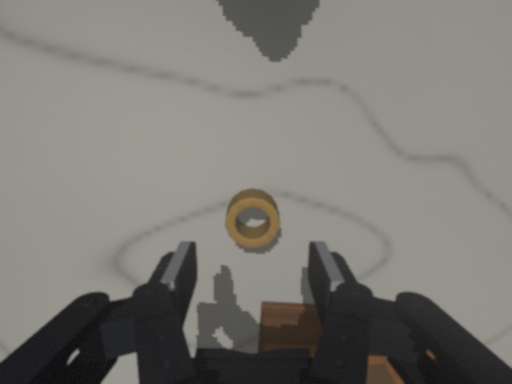

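Request:
send_rows(commands=[0,0.0006,0.02,0,0,0.0006,0.04,0,0,0.0006,0.055,0,0,0.0006,0.062,0,0,0.0006,0.064,0,0,0.0006,0.064,0,0,0.0006,0.064,0,0,0.0006,0.064,0,0,0.0006,0.064,0])

```text
time_s: 54.7
tool_pos: [0.4497, -0.3887, 0.002]
tcp_rot: [0.0, -0.001, 1.0, -0.0]
wrist_force: [0.0, -0.3, 0.4]
width: 0.0553
```

```bash
python3 - <<'E'
from h import *
plan(.4503,-.3887,.001,180)
E
```

```text
t 54.70 psi 180.1 pos [ 0.4497 -0.3887  0.002 ] q6 -0.82 w 0.0553 F [ 0.  -0.3  0.4]| tx -0.0006 ty 0.0000 tz 0.0010 tw 0.002
```

Request:
send_rows(commands=[-0.0006,0,0.001,0,-0.0006,0,0.001,0,-0.0006,0,0.001,0])

```text
time_s: 55.0
tool_pos: [0.4499, -0.3882, 0.0003]
tcp_rot: [-0.0, -0.001, 1.0, 0.0]
wrist_force: [-0.2, -0.2, 0.2]
width: 0.0548
```

Request:
send_rows(commands=[0,0,0,0,0,0,0,0,0,0,0,0,0,0,0,0,0,0,0,0], hand=0.02, grip_force=60)

```text
time_s: 55.5
tool_pos: [0.4501, -0.3885, 0.0006]
tcp_rot: [0.0, -0.001, 1.0, -0.0]
wrist_force: [0.9, -0.2, 3.2]
width: 0.0334
```

Request:
send_rows(commands=[0,0,0,0,0,0,-0.02,0,0,0,-0.05,0,0,0,-0.09,0,0,0,-0.13,0,0,0,-0.17,0,0,0,-0.19,0,0,0,-0.19,0])

```text
time_s: 56.3
tool_pos: [0.4516, -0.39, 0.1939]
tcp_rot: [0.002, -0.001, 1.0, -0.003]
wrist_force: [0.8, -0.6, -0.3]
width: 0.0334
```

```bash
python3 - <<'E'
from h import *
plan(.5312,.3475,.19,180)
im,d,p=grab('wrist','aj')
s=get_state()['tool_pos']; disc(d,p,s[0],s[1],s[2]+.021,.02)
E
```

```text
t 56.30 psi 180.1 pos [ 0.4516 -0.39    0.1939] q6 -0.82 w 0.0334 F [ 0.8 -0.6 -0.3]| tx -0.0813 ty 0.7373 tz 0.0039 tw 0.002
disc 3369 [ 451.4 -389. ] [36.2 33.6] 0.2139
```

View pics/wrist_aj.png

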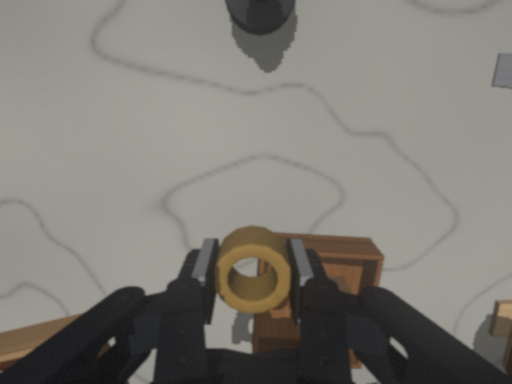

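Request:
send_rows(commands=[-0.003,0.025,0,0,-0.0075,0.065,0,0,-0.012,0.11,0,0,-0.017,0.155,0,0,-0.022,0.2,0,0,-0.027,0.245,0,0,-0.032,0.29,0,0,-0.037,0.335,0,0,-0.042,0.38,0,0,-0.047,0.42,0,0])

```text
time_s: 57.35
tool_pos: [0.4937, 0.0341, 0.1874]
tcp_rot: [-0.003, -0.001, 1.0, 0.0]
wrist_force: [1.5, -0.3, -0.4]
width: 0.0334
```

```bash
python3 - <<'E'
from h import *
plan(.531,.3475,.15,180)
E
```

```text
t 57.35 psi 180.2 pos [0.4937 0.0341 0.1874] q6 -0.06 w 0.0334 F [ 1.5 -0.3 -0.4]| tx -0.0382 ty 0.3133 tz 0.0374 tw 0.003
```

Request:
send_rows(commands=[-0.005,0.035,0,0,-0.01,0.075,0,0,-0.015,0.12,0,0,-0.02,0.165,0,0,-0.025,0.21,0.01,0,-0.03,0.25,0.02,0,-0.034,0.28,0.03,0,-0.037,0.303,0.035,0,-0.038,0.313,0.037,0,-0.038,0.313,0.037,0])

```text
time_s: 58.35
tool_pos: [0.5318, 0.345, 0.1506]
tcp_rot: [-0.002, -0.002, 1.0, -0.001]
wrist_force: [-0.8, 0.2, -0.5]
width: 0.0331
```

Request:
send_rows(commands=[0,0,0,0,0,0,0,0,0,0,0,0,0,0,0,0])

```text
time_s: 58.75
tool_pos: [0.5336, 0.3442, 0.1539]
tcp_rot: [0.0, -0.001, 1.0, 0.0]
wrist_force: [0.1, -1.2, -0.5]
width: 0.0335
```

```bash
python3 - <<'E'
from h import *
plan(.531,.3475,.1,180)
im,d,p=grab('wrist','ak')
s=get_state()['tool_pos']; disc(d,p,s[0],s[1],s[2]+.021,.02)
P=cloud(d,p); Z=P[...,2]
near=(np.hypot(P[...,0]-.531,P[...,1]-.348)<.04)&(d>0)
q=P[near&(Z>.046)&(Z<.075)]; print('spin',len(q),q[:,:2].min(0) if len(q) else 0,q[:,:2].max(0) if len(q) else 0)
q=P[near&(abs(Z-.042)<.004)]; print('reel',q[:,:2].min(0),q[:,:2].max(0))
E
```

```text
t 58.75 psi 180.1 pos [0.5336 0.3442 0.1539] q6 0.47 w 0.0335 F [ 0.1 -1.2 -0.5]| tx 0.0026 ty 0.0033 tz 0.0539 tw 0.001
disc 3081 [533.7 345. ] [33.7 36.4] 0.1739
spin 389 [0.52302794 0.34103389] [0.53880472 0.35690258]
reel [0.50111691 0.31888784] [0.56121566 0.37825966]
```

View pics/wrist_ak.png

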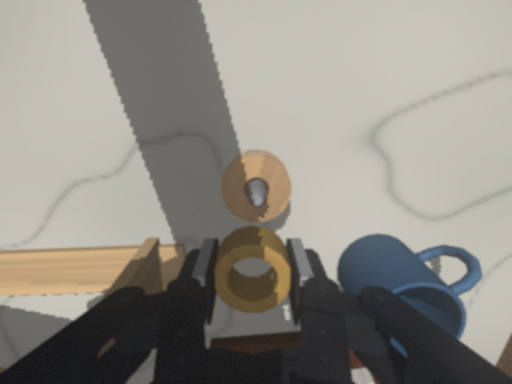

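Request:
send_rows(commands=[0.0028,0.0036,0.01,0,0.0028,0.0036,0.03,0,0.0028,0.0036,0.05,0,0.0028,0.0036,0.065,0,0.0028,0.0036,0.073,0,0.0028,0.0036,0.073,0,0.0028,0.0036,0.073,0,0.0028,0.0036,0.073,0,0.0028,0.0036,0.073,0])

```text
time_s: 59.7
tool_pos: [0.5313, 0.349, 0.0815]
tcp_rot: [0.001, -0.001, 1.0, 0.0]
wrist_force: [-0.2, 0.8, -0.9]
width: 0.0335
```

```bash
python3 - <<'E'
from h import *
plan(.5308,.3478,.06,180)
grab('wrist','al')
E
```

```text
t 59.70 psi 180.1 pos [0.5313 0.349  0.0815] q6 0.48 w 0.0335 F [-0.2  0.8 -0.9]| tx 0.0005 ty -0.0012 tz 0.0215 tw 0.002
```

View pics/wrist_al.png

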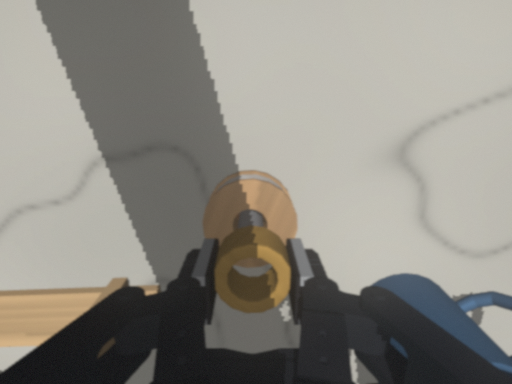

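Request:
send_rows(commands=[0.0003,-0.001,0.004,0,0.0003,-0.001,0.009,0,0.0003,-0.001,0.014,0,0.0003,-0.001,0.019,0,0.0003,-0.001,0.022,0,0.0003,-0.001,0.022,0,0.0003,-0.001,0.022,0])

```text
time_s: 60.45
tool_pos: [0.5302, 0.3475, 0.0582]
tcp_rot: [-0.0, -0.001, 1.0, -0.0]
wrist_force: [-0.3, 0.1, 0.1]
width: 0.0332
```

```bash
python3 - <<'E'
from h import *
plan(.5308,.3478,.0426,180)
grab('wrist','am')
E
```

```text
t 60.45 psi 180.1 pos [0.5302 0.3475 0.0582] q6 0.48 w 0.0332 F [-0.3  0.1  0.1]| tx -0.0006 ty 0.0003 tz 0.0156 tw 0.002
```

View pics/wrist_am.png

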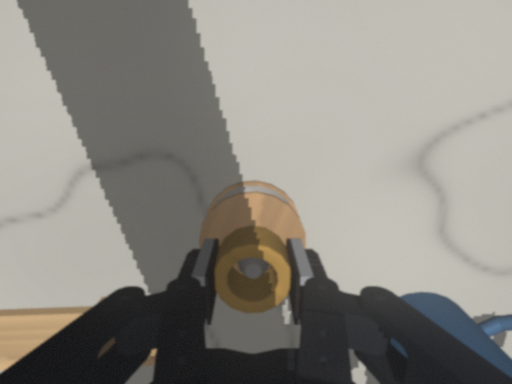

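The collar is on the spindle with no contact force, and the tip shows in the bore at (253,268). I'll lower it the rest of the way.

Request:
send_rows(commands=[-0.0004,0.0002,0.005,0,-0.0004,0.0002,0.01,0,-0.0004,0.0002,0.014,0,-0.0004,0.0002,0.0155,0,-0.0004,0.0002,0.0155,0,-0.0004,0.0002,0.0155,0])

```text
time_s: 61.1
tool_pos: [0.5306, 0.3477, 0.0427]
tcp_rot: [0.0, -0.001, 1.0, 0.0]
wrist_force: [-0.1, -0.2, -0.9]
width: 0.0333
```

```bash
python3 - <<'E'
from h import *
plan(.5308,.3478,.0426,180)
E
```

```text
t 61.10 psi 180.1 pos [0.5306 0.3477 0.0427] q6 0.48 w 0.0333 F [-0.1 -0.2 -0.9]| tx -0.0002 ty 0.0001 tz 0.0001 tw 0.002
```

Request:
send_rows(commands=[0,0,0,0,0,0,0,0,0,0,0,0,0,0,0,0,0,0,0,0], hand=0.055)

```text
time_s: 61.6
tool_pos: [0.5307, 0.3478, 0.0429]
tcp_rot: [0.0, -0.001, 1.0, 0.0]
wrist_force: [-0.4, 0.6, -0.1]
width: 0.0549
```

Request:
send_rows(commands=[0,0,-0.02,0,0,0,-0.05,0,0,0,-0.09,0,0,0,-0.13,0,0,0,-0.16,0,0,0,-0.17,0])

```text
time_s: 62.2
tool_pos: [0.5328, 0.3489, 0.2175]
tcp_rot: [0.003, -0.001, 1.0, 0.002]
wrist_force: [1.3, 0.1, 0.0]
width: 0.0547
```

```bash
python3 - <<'E'
from h import *
im,d,p=grab('wrist','an'); disc(d,p,.531,.349,.042,.034); disc(d,p,.531,.349,.064,.025)
plan(.40,-.25,.3,180)
E
```

```text
disc 1455 [530.9 349. ] [59.1 58.9] 0.041
disc 768 [530.2 348.9] [34.3 34.4] 0.0628
t 62.25 psi 180.1 pos [0.5327 0.3488 0.2173] q6 0.48 w 0.0553 F [0.6 0.1 1.3]| tx 0.1340 ty -0.5985 tz -0.0827 tw 0.002
```

View pics/wrist_an.png

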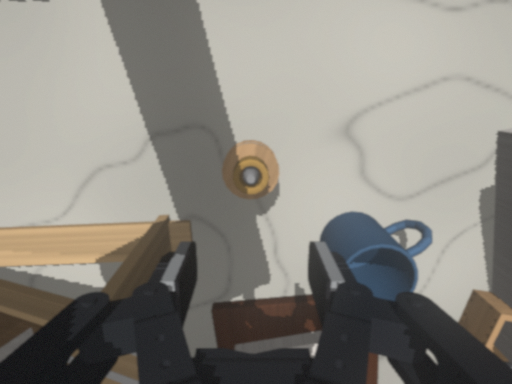

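Request:
send_rows(commands=[0.02,-0.02,0,0,0.05,-0.05,-0.01,0,0.08,-0.08,-0.02,0,0.1,-0.12,-0.02,0,0.12,-0.16,-0.02,0,0.135,-0.2,-0.02,0,0.15,-0.24,-0.02,0,0.15,-0.25,-0.02,0])

```text
time_s: 63.05
tool_pos: [0.3776, 0.0949, 0.2306]
tcp_rot: [-0.002, 0.0, 1.0, -0.001]
wrist_force: [-0.1, 0.3, 0.2]
width: 0.055
```

```bash
python3 - <<'E'
from h import *
im,d,p=grab('top','ao'); lanelook(d,p); cartons(d,p)
disc(d,p,.532,.346,.042,.034); disc(d,p,.532,.346,.064,.025)
grab('scene','ao'); print(get_state()['time_s'],get_state()['tool_pos'])
a,_,_=load('top0.npz')
cv2.imwrite('pics/topao2.png',np.clip(cv2.resize(im[70:300,70:430,::-1],None,fx=2.2,fy=2.2,interpolation=cv2.INTER_CUBIC)*1.4,0,255).astype(np.uint8))
# bystanders then/now
_,d0,p0=load('top0.npz')
for D in (d0,d):
    P=cloud(D,p); Z=P[...,2]
    for u0,u1,v0,v1,lo,hi in ((380,415,255,285,.055,.09),(270,310,80,120,.07,.1),(80,130,125,170,.07,.1)):
        m=np.zeros(Z.shape,bool); m[v0:v1,u0:u1]=1; q=P[m&(Z>lo)&(Z<hi)]; print(np.round(cv2.minAreaRect((q[:,:2]*1000).astype(np.float32))[0],1),end=' ')
    print()
E
```

```text
-20:47 -10:48 0:48 9:48 20:47 30:47 39:47 50:48 60:48 69:47 80:48 90:48 99:47 110:48 120:48 130:47 140:48 150:47 160:48 170:47 180:48 190:48 200:48 210:48 220:48 230:47 240:48 250:48 260:48 269:33 279:3 290:-0 300:-0 310:0 320:0 330:-0 339:-0 350:0 360:-0 370:-1 
disc 177 [531.7 347.1] [58.2 58.2] 0.0414
disc 81 [530.5 346.1] [32.2 31.9] 0.063
63.15 [0.38022661 0.0963456  0.2314689 ]
[ 287.3 -383.9] [782.4 -74.1] [630.4 480.5] 
[ 287.6 -384.4] [782.5 -74.6] [630.4 480.5]
```

View pics/topao2.png

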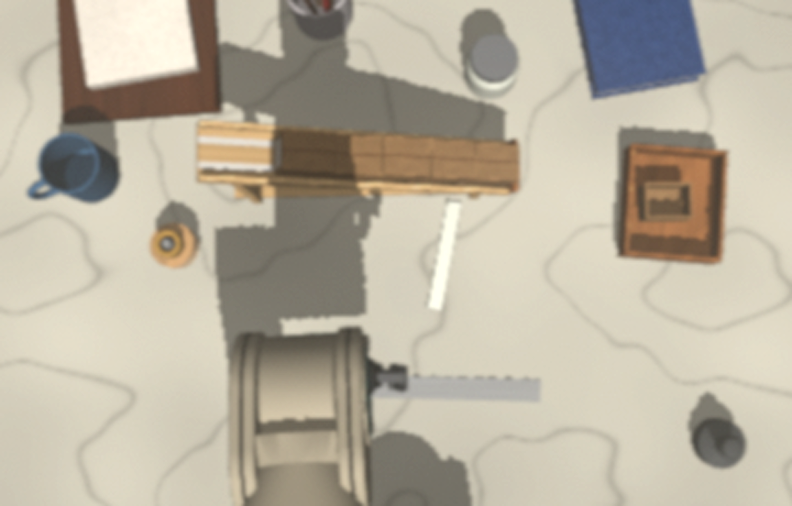

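View pics/scene_ao.png

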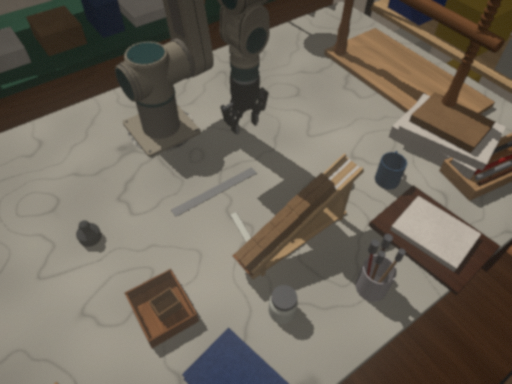

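Everything checks out in both views. The five cartons form one row (top view, cols 275–518), the spent box is in the tray (665,200), and the reel and collar are on the spindle (172,245). The mug, jar and weight are within 1 mm of where they started. I'll let the arm settle, then hand in.

Request:
send_rows(commands=[0,0,0,0,0,0,0,0,0,0,0,0,0,0,0,0,0,0,0,0])

```text
time_s: 63.65
tool_pos: [0.3813, 0.0979, 0.2328]
tcp_rot: [-0.0, -0.002, 1.0, -0.0]
wrist_force: [-0.3, -0.3, 0.1]
width: 0.0552
```

```bash
python3 -c "
from plant import *
s=get_state(); print(s['time_s'],abs(s['joint_velocities']).max()); print(finish_job())"
```

```text
63.65 0.005125090457841024
the job is handed in; nothing more can be done
None
```

The job is done and handed in at 63.65 s, well under the 210 s limit. I moved the empty carton into the returns tray first. Then I loaded all five thread cartons lengthways into the lane, and put the reel and then the brass collar on the spindle.

The last checks, taken just before handing in:
- **Lane:** the five cartons form one closed-up row against the stop. Their tops run unbroken at 47–48 mm above the bed, ending about 270 mm up the lane (horizontal distance), where 269.5 mm was expected.
- **Tray:** the empty carton is standing upright inside it.
- **Spindle:** the reel is down on the foot (top at 41 mm, nominal 42) with the collar on it (top at 63 mm, nominal 64). Both are centred to about 1 mm.
- **Bystanders:** the mug, glue jar and press weight are within 1 mm of where they started.

No check failed. There were two small irregularities:
- **Camera offset:** the top and wrist cameras disagreed by 1–2 mm in places. I allowed for that with readings of the held reel and collar.
- **First carton:** pressing it down to tilt it onto the bed only raised the contact force to about 17 N. I backed off and released it just touching, and did the same for the other four.

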